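# Tighten the heat-sink clamp by its star wheel

## Robot

A 6-joint arm with a two-finger parallel gripper is mounted at the origin on the work surface. World frame = base frame: x ahead of the robot, y to its left, z up, the work surface at z = 0. Lengths are in mm, angles in rad, forces in N, time in s.
With the tool pointing down it reaches from about 300 to 775 mm from the base axis. Payload 14.6 kg.
Tool frame: the origin (TCP) lies between the finger pads; the fingertips stand 19 mm ahead of it and the grasp point (between the pads) is the TCP; x points along the fingers, y is the direction in which the jaws open and shut, and the axes are right-handed (so a half turn about x gives the same grasp; the last joint's range is limited). The gripper opens to 94 mm and grips with 3 to 60 N. Pads are 16 mm wide; open, the fingers measure 119 mm over their backs; the gripper's body (75 mm by 177 mm) begins 78 mm behind the grasp point.
Start: joints at [-1.229, 0.3, 1.521, -0, 1.321, -0.067], TCP at [218.622, -504.672, 224.446] pointing down, gripper open.
Joint ranges: [-3.03, 3.03], [-0.79, 2.21], [0.23, 2.52], [-1.04, 4.18], [0, 3.07], [-2.55, 2.55]. Speed limits (rad/s): [2.22, 2.22, 2.57, 3.14, 3.14, 3.14].

## Interface

Orientations are given as [roll, pitch, yaw] about the fixed x, y, z axes, in that order (R = Rz(yaw) Ry(pitch) Rx(roll)).
In Python, from cell import manip gives the robot as it stands.
- The arm moves only by the tool jog_arm, never from a script. Its argument "series" is one flat list of numbers, 7 for each row, row after row: the turn, a rotation vector about the world's x, y, z in rad, then the shift along the world's x, y, z in m, then the opening, from -1 (shut) to 1 (fully open). A call has 1 to 20 rows; each row is the pose to reach, as a shift and turn from the pose commanded when the call began; what a row does not reach only later rows make up. A row lasts 1/8 s, in which the tool goes at most 62.5 mm and 10.7 degrees, less where a joint would pass 70% of its speed; a pose out of reach is approached as far as the arm can. A call with a gripper value outside its range is refused whole. The fingers move at their own pace and stop on an object; "squeeze" is the grip in N (left out, the last holds). Time passes only in rows, so rows that repeat a pose let the fingers close. It gives the time, the measured TCP pose, the force and the opening at its end, in the units of the state.
- manip.read_state(): the state, without advancing time (a new reading comes with each control period).
- manip.camera(name): name is "scene" or "top" or "wrist"; returns a dict with "color" (420x560x3 uint8, blue, green, red), "range_z" (420x560 float32, mm along the optical axis (not along the pixel's ray), 0 where there is no reading), "fx", "fy", "cx", "cy" (pixels), "pose" (4x4, takes a point from camera to world coordinates); the wrist camera has in their place "mount" (4x4, takes a point from camera to tool coordinates, whose origin is the TCP and whose axes are the tool frame's). Camera axes: x right, y down, z forward; pixel columns grow to the right and rows downward; lengths in mm; the calibration is good to about 2 mm. The wrist camera is an equidistant fisheye: a pixel r from the principal point sees the ray r / f radians off the axis. A picture is of the moment at which its call begins: read the wrist's pose just before it.
- manip.sign_off(): hands the job in, once; it reports no verdict.
The state is a dict: "clock": time; "joints": joint angles; "qd": joint speeds; "effort": joint torques, N m; "eef_pos": TCP position; "eef_rot": TCP orientation; "wrist_force": force on the tool from outside, world axes, zero at the start; "moment": the same for the moment, N m; "finger_gap": finger opening in mm.
Only numpy, scipy, OpenCV 4.12 (cv2) and the standard library are available. Lean on these libraries where they do the work, as an engineer would, in place of code of your own. Each camera call takes 0.05 s, during which the arm holds its last target.

## Task

Take the adjusting key from its stand, reach with its blade through the slot in the clamp's cover and push the star wheel round towards the fence, gently and one tooth at a time, until the pad has closed on the heat sink, and then about one and a half teeth more (at least one, at most two), so that the heat sink is gripped against the fence; you will feel the wheel turn harder once the pad bears. Move the jaw only by the wheel, never lean hard on the clamp with the key, put the key back upright and fully home in its stand, and leave the other things on the bench where they are.

Things in the scene. Friction and masses are not known exactly. Their poses are not given: they have to be found in the camera images.
- clamp: Fixed bench clamp. Origin at bench level under the wheel's axle; x along the jaw's travel from housing to fence, z up. Bed x -50 to +145 mm, 94 mm wide, top 10 mm above the bench. Housing: grey steel box, x and y -47 to +47 mm, cover 3 mm thick, its top 76 mm above the bench. Over 28 N between the key and the clamp (cover, slot or wheel) is too hard.
- slot (a point): Centre of the access slot in the cover, on its top face, 76 mm above the bench; slot 32 mm long along the clamp's x (-17 to +15 mm from the axle), 14 mm wide. A blade with its tip 12 mm below the cover's top (64 mm above the bench), swept from 13.5 mm before the axle (-x) to 10 mm beyond it, moves the wheel one tooth; on the first sweep less, as the teeth may stand.
- axle (a point): Centre of the steel star wheel under the slot, 44 mm above the bench, fixed to the clamp (does not turn). Axle along y. 8 straight radial teeth 45 degrees apart, 5 mm thick, 12 mm wide (y), tips at radius 28 mm (4 mm below the cover's top), hub radius 14 mm. How the teeth stand is not measured and differs: a blade coming down may land on a tooth, which stops it hard; try 8 mm beside.
- fence: Steel fence block of the clamp, fixed, 80 mm wide, top 42 mm above the bench. Origin at the middle of its inner face, 129 mm along the clamp's x. Pushing the wheel's top towards it drives jaw and pad to it, 5 mm per radian, 3.9 mm per tooth. No click stops: the wheel stays where left, by friction (0.11 N m, about 5 N at a tooth). Axes as the clamp's.
- sink: Loose finned aluminium heat sink, 50 x 50 mm, 35 mm high, about 0.2 kg, on the clamp's bed against the fence; origin at its underside's centre. The jaw's rubber pad faces it, 4 to 15.5 mm away at the start (1 to 4 teeth; not measured), on a spring of 2 N per mm: once it bears, each further tooth adds 8 N of grip, and pushing the wheel takes about 1.5 N more.
- stand: Fixed grey aluminium block, 70 x 70 mm, 50 mm high, origin at the centre of its underside; in the middle of its top an upright slot, 7 mm (its x) by 14 mm (its y), 47 mm deep, holds the key.
- key: Loose adjusting key, 60 g, starting upright in the stand with its handle's shoulder on the stand's top (tip 5 mm above the bench). Origin at the blade's tip, z up along the key. Steel blade 3 mm thick (x), 10 mm wide (y), 45 mm long; above it, 45 to 90 mm over the tip, a black block handle 18 mm (x) by 24 mm (y). In the clamp the key's x must lie along the slot; either way round will do.
- tub: bystander: green plastic bowl, 68 mm wide, 35 mm high; origin under it
- memory: bystander: memory module, 30 x 133 x 4 mm; origin under it
- drive: bystander: hard drive, 147 x 101 x 26 mm; origin under it
- fan: bystander: square cooling fan, 80 x 80 x 25 mm; origin under it
- driver: bystander: screwdriver lying on the bench; origin under it
- mouse: bystander: black computer mouse, 105 x 60 x 22 mm; origin under it
Mind the look-alikes: they are no part of the job. What is meant by the key is not pink, purple or white, and is the smaller of those in its own colour.

How it is judged:
By the outcome, as a careful person would: the job done as asked, in the order asked, and still so for the second after the job is handed in, with the robot touching nothing.
It also fails if it takes over 72 s, if anything falls off the work surface, if the arm or the gripper's body presses on something with over 40 N, if the wrist force passes 120 N, or if a joint passes its speed limit or range.

## Working session

There is one attempt and no reset: what is moved stays moved. The work goes in short steps, Python scripts to look and compute and a tool call to move; the robot and the scene stay as the last step left them, time stands still between calls to the robot, and variables do not carry over. Pictures are saved under pics/ and viewed, and the job is handed in when it is done.

Besides the shell and the picture viewer there is one more tool, called as name(argument=value, ...), one argument or row to a line, values as JSON. jog_arm: Moves the arm, as the interface text tells. Its arguments: {"type":"object","properties":{"series":{"type":"array","items":{"type":"number"}},"squeeze":{"type":"number"}},"required":["series"]}

```bash
ls -la; mkdir -p pics
cat > h.py <<'E'
import numpy as np, cv2
from cell import manip
def px2w(c,u,v,z):
    """cast ray of pixel onto plane z"""
    P=np.array(c['pose']); d=np.array([(u-c['cx'])/c['fx'],(v-c['cy'])/c['fy'],1.0])
    D=P[:3,:3]@d; o=P[:3,3]; t=(z-o[2])/D[2]; return o+t*D
def px2wd(c,u,v):
    z=c['range_z'][int(v),int(u)]; P=np.array(c['pose'])
    return (P@np.array([(u-c['cx'])/c['fx']*z,(v-c['cy'])/c['fy']*z,z,1]))[:3]
def w2px(c,p):
    q=np.linalg.inv(np.array(c['pose']))@np.append(p,1); return np.array([c['fx']*q[0]/q[2]+c['cx'],c['fy']*q[1]/q[2]+c['cy']])
def pts(c):
    z=c['range_z'].astype(float); v,u=np.mgrid[0:z.shape[0],0:z.shape[1]]
    X=np.stack([(u-c['cx'])/c['fx']*z,(v-c['cy'])/c['fy']*z,z],-1); P=np.array(c['pose'])
    W=X@P[:3,:3].T+P[:3,3]; W[z==0]=np.nan; return W
E
python3 - <<'E'
from h import *
import pickle
for n in ['scene','top']:
    c=manip.camera(n); cv2.imwrite(f'pics/{n}0.png',c['color']); pickle.dump(c,open(f'{n}0.pkl','wb'))
    print(n,c['fx'],c['cx'],c['cy'],np.round(np.array(c['pose']),2).tolist())
s=manip.read_state();print(s)
c=manip.camera('wrist');cv2.imwrite('pics/w0.png',c['color']);pickle.dump((s,c),open('w0.pkl','wb'));print(c['fx'],c['cx'],c['cy'],c['mount'])
E
```

```text
total 12
drwxr-xr-x  3 agent agent 4096 Dec  6 22:21 .
drwxr-xr-x 23 root  root  4096 Dec  6 22:21 ..
drwxr-xr-x  2 agent agent 4096 Dec  6 22:21 pics
scene 453.08164143988705 275.8301917644771 203.3086238940397 [[0.83, 0.32, -0.46, 1154.99], [0.56, -0.46, 0.69, -873.12], [0.01, -0.83, -0.56, 767.82], [0.0, 0.0, 0.0, 1.0]]
top 472.81455013196364 276.9874861509202 205.10098572234156 [[0.02, -1.0, 0.09, 479.05], [-1.0, -0.03, -0.01, -9.81], [0.01, -0.09, -1.0, 1187.27], [0.0, 0.0, 0.0, 1.0]]
{'clock': 0.1, 'joints': array([-1.22858762e+00,  3.00379367e-01,  1.52150361e+00,  3.53302080e-06,
        1.32067137e+00, -6.66143416e-02]), 'qd': array([-0.00093164, -0.00114892, -0.00180876,  0.00051685,  0.00130487,
        0.0001506 ]), 'effort': array([ 1.60557080e-03, -5.32649982e+01, -3.53286660e+01,  7.09466077e-02,
        2.35075015e-02, -6.89853550e-05]), 'eef_pos': array([ 218.5638661 , -504.48635716,  223.96940216]), 'eef_rot': array([-1.6409692 ,  1.56983463,  1.90944562]), 'wrist_force': array([0.03711305, 0.36186985, 0.03996421]), 'moment': array([-0.01321704, -0.02457149, -0.03377626]), 'finger_gap': 94.07195859839405}
325.19226210127806 273.94785096898704 211.02281686449322 [[-1.96607331e-04 -2.85639986e-01  9.58336976e-01 -1.61621457e+02]
 [ 9.99999955e-01 -2.73515247e-04  1.23631284e-04 -5.33848593e-01]
 [ 2.26805737e-04  9.58336957e-01  2.85640027e-01 -8.33112804e+01]
 [ 0.00000000e+00  0.00000000e+00  0.00000000e+00  1.00000000e+00]]
```

View pics/scene0.png

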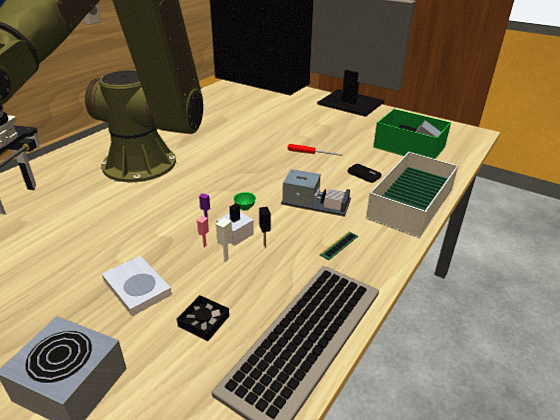

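View pics/top0.png

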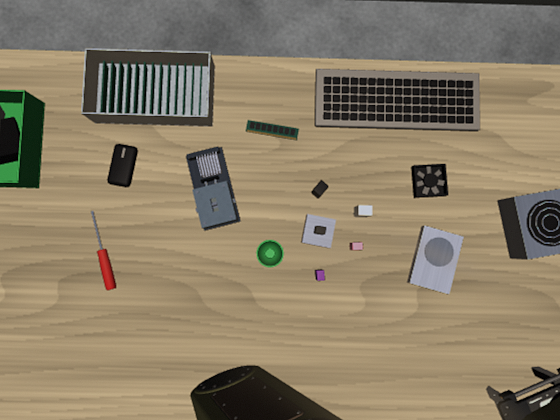

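View pics/w0.png

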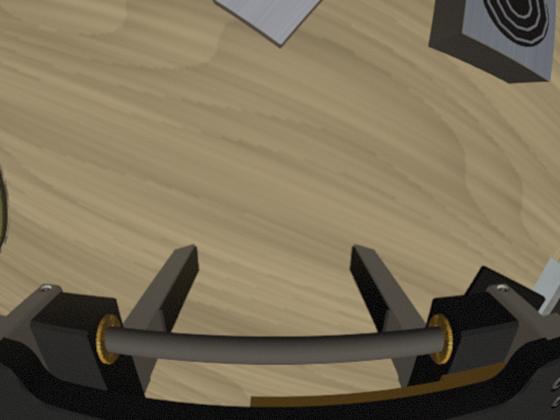

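Run:
```python
from h import *
import pickle
t=pickle.load(open('top0.pkl','rb'));s=pickle.load(open('scene0.pkl','rb'))
a=cv2.resize(t['color'][135:305,170:400],None,fx=3.4,fy=3.4,interpolation=cv2.INTER_CUBIC);cv2.imwrite('pics/top_crop.png',a)
a=cv2.resize(s['color'][150:270,180:360],None,fx=4.4,fy=4.4,interpolation=cv2.INTER_CUBIC);cv2.imwrite('pics/scene_crop.png',a)
```

```text
(no output)
```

View pics/top_crop.png

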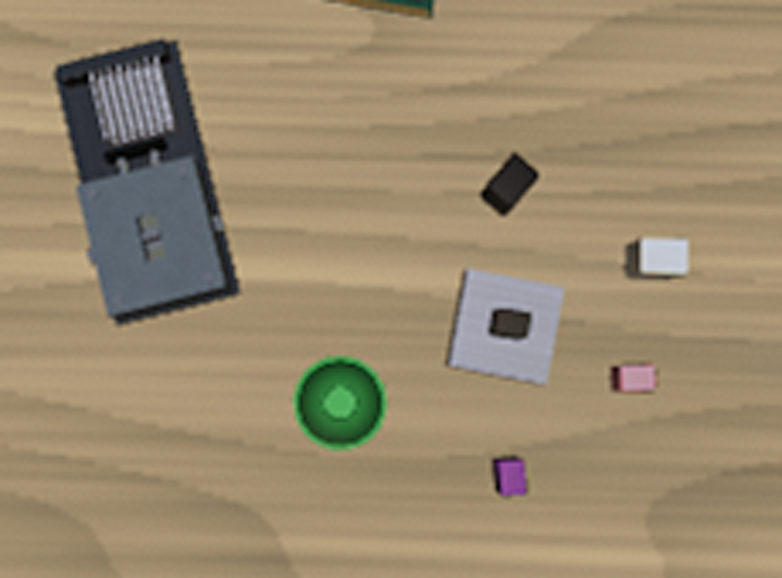

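View pics/scene_crop.png

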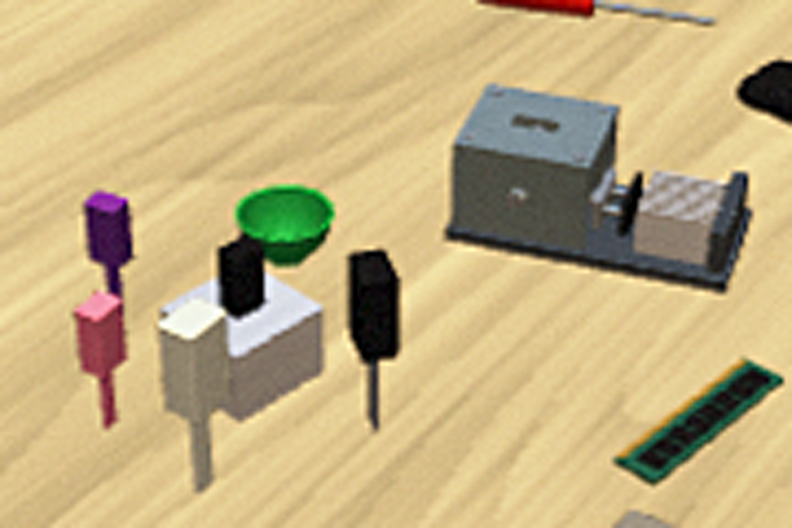

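Candidates for the key: the black one in the stand (top 320,230 / scene 235,213), the larger free-standing black one (top 319,188 / scene 265,219), and the white (365,211), pink (357,246) and purple (320,275) ones. The key is the black one in the stand, because it is the smaller black one. The clamp's slot is near top (214,204), and its fence points up-left in that picture.

Run:
```python
from h import *
import pickle
t=pickle.load(open('top0.pkl','rb'))
W=pts(t)
def rect(mask,zp,name):
    n,l,st,ce=cv2.connectedComponentsWithStats(mask.astype(np.uint8))
    i=1+np.argmax(st[1:,4]); cn,_=cv2.findContours((l==i).astype(np.uint8),0,2)
    c=max(cn,key=cv2.contourArea); P=np.array([px2w(t,u,v,zp)[:2] for u,v in c[:,0,:]],np.float32)
    r=cv2.minAreaRect(P); print(name,'px',ce[i].round(1),'n',st[i,4],'rect',np.round(r[0],1),np.round(r[1],1),'ang',round(r[2],2)); 
    print('   medz',np.nanmedian(W[...,2][l==i]), 'mean xy', np.nanmean([px2w(t,u,v,zp)[:2] for v,u in np.argwhere(l==i)],0).round(1))
    return r
def reg(u0,u1,v0,v1):
    m=np.zeros(W.shape[:2],bool); m[v0:v1,u0:u1]=1; return m
Z=W[...,2]
print('bench z',np.nanmedian(Z[300:330,100:200]))
rect(reg(290,345,205,255)&(Z>35)&(Z<65),50,'stand')
rect(reg(290,345,205,255)&(Z>75),95,'key')
rect(reg(300,340,175,205)&(Z>60),95,'bigblack')
rect(reg(350,380,200,222)&(Z>60),95,'white')
rect(reg(345,370,235,257)&(Z>60),90,'pink')
rect(reg(305,335,262,290)&(Z>60),90,'purple')
rect(reg(180,250,140,235)&(Z>66)&(Z<90),76,'housing')
rect(reg(180,250,140,235)&(Z>5),10,'bed')
g=t['color'].max(2)
rect(reg(203,225,190,216)&(g<75),76,'slot?')
print(g[195:215,206:224])
```

```text
bench z -1.3287659935754164
stand px [317.9 230.9] n 761 rect [ 518.6 -120.1] [70.8 69.9] ang 80.63
   medz 48.8809237655787 mean xy [ 518.3 -119.8]
key px [319.5 230. ] n 89 rect [ 518.8 -119.2] [25.1 18.2] ang 81.96
   medz 93.34210145291559 mean xy [ 518.9 -119.2]
bigblack px [318.8 189.3] n 170 rect [ 613.8 -115.9] [23.1 38.3] ang 46.33
   medz 115.80227733881134 mean xy [ 613.6 -116.1]
white px [362.3 210.9] n 221 rect [ 565.5 -217.2] [27.9 42.2] ang 1.43
   medz 119.84410687101558 mean xy [ 565.9 -217.8]
pink px [355.4 246.2] n 89 rect [ 483.1 -203.8] [16.2 25.7] ang 1.4
   medz 88.05596560777053 mean xy [ 483.7 -203.5]
purple px [319. 275.] n 96 rect [ 415.7 -120.3] [22.9 18.5] ang 1.0
   medz 88.37387771354031 mean xy [ 415.8 -120.4]
housing px [213.4 204.4] n 1364 rect [573.8 130. ] [94.7 84.1] ang 15.81
   medz 74.86434660175917 mean xy [573.8 130. ]
bed px [211.6 188.7] n 2977 rect [620.4 147.1] [198.3 101.3] ang 16.01
   medz 46.84487478193432 mean xy [618.9 144.3]
slot? px [210.5 200.5] n 4 rect [582.8 137.2] [7.4 1. ] ang 28.39
   medz 57.36072787374587 mean xy [582.8 1
[... 806 characters left out ...]
115 112 111 110 114 111]
 [112 112 113 113 115  87  49  76  95 115 127 124 117 113 113 112 111 111]
 [111 113 114 111 113  98  76 106 128 124 118 111 113 113 112 112 111 112]
 [113 113 112 113 116 104  70  84 111 109 110 109 108 113 113 113 113 112]
 [113 113 113 112 115 118  84  67 103 109 106 107 105 114 112 113 112 112]
 [114 112 113 114 114 116  88  67 101 108 107 108 106 111 113 111 111 109]
 [112 114 117 115 116 117  99  85 100 109 112 113 114 113 113 111 110 109]
 [113 111 113 114 116 115 105 106 116 114 114 114 116 114 112 111 110 110]
 [112 112 112 113 113 114 115 115 113 113 113 114 115 113 114 113 111 110]
 [109 108 110 114 113 111 114 113 112 113 113 113 114 113 111 113 112 111]]
```

Run:
```python
from h import *
import pickle
from scipy.spatial.transform import Rotation as Ro
s,c=pickle.load(open('w0.pkl','rb'))
R=Ro.from_euler('xyz',s['eef_rot']).as_matrix(); print(R.round(3))
print('tool y heading deg',np.degrees(np.arctan2(R[1,1],R[0,1])),'cam side(+z tool) heading',np.degrees(np.arctan2(R[1,2],R[0,2])))
```

```text
[[-0.     0.398 -0.918]
 [ 0.001 -0.918 -0.398]
 [-1.    -0.001 -0.   ]]
tool y heading deg -66.57621323686676 cam side(+z tool) heading -156.57621694321136
```

jog_arm(
  series=[0, 0, 1.442, 0.378, 0.555, 0, 1, 0, 0, 1.442, 0.378, 0.555, 0, 1, 0, 0, 1.442, 0.378, 0.555, 0, 1, 0, 0, 1.442, 0.378, 0.555, 0, 1, 0, 0, 1.442, 0.378, 0.555, 0, 1, 0, 0, 1.442, 0.378, 0.555, 0, 1, 0, 0, 1.442, 0.378, 0.555, 0, 1, 0, 0, 1.442, 0.378, 0.555, 0, 1, 0, 0, 1.442, 0.378, 0.555, 0, 1, 0, 0, 1.442, 0.378, 0.555, 0, 1, 0, 0, 1.442, 0.378, 0.555, 0, 1, 0, 0, 1.442, 0.378, 0.555, -0.114, 1, 0, 0, 1.442, 0.378, 0.555, -0.114, 1, 0, 0, 1.442, 0.378, 0.555, -0.114, 1, 0, 0, 1.442, 0.378, 0.555, -0.114, 1],
)

```text
clock: 2.02
eef_pos: [597.6, 50.3, 112.7]
eef_rot: [1.318, 1.568, 0.027]
wrist_force: [-0.4, -0.5, -0.0]
finger_gap: 93.9
```

```bash
cat >> h.py <<'E'
from scipy.spatial.transform import Rotation as Ro
import pickle
def wpose(s,c):
    T=np.eye(4); T[:3,:3]=Ro.from_euler('xyz',s['eef_rot']).as_matrix(); T[:3,3]=s['eef_pos']; return T@np.array(c['mount'])
def wray(c,T,u,v):
    x,y=u-c['cx'],v-c['cy']; r=np.hypot(x,y); th=r/c['fx']; d=np.array([np.sin(th)*x/max(r,1e-9),np.sin(th)*y/max(r,1e-9),np.cos(th)]); return T[:3,:3]@d
def wpl(c,T,u,v,z):
    D=wray(c,T,u,v); return T[:3,3]+D*(z-T[2,3])/D[2]
def wpx(c,T,p):
    q=np.linalg.inv(T)@np.append(p,1); q=q[:3]; th=np.arctan2(np.hypot(q[0],q[1]),q[2]); a=np.arctan2(q[1],q[0]); return np.array([c['cx']+c['fx']*th*np.cos(a),c['cy']+c['fx']*th*np.sin(a)])
def wimg(n):
    s=manip.read_state(); c=manip.camera('wrist'); pickle.dump((s,c),open(n+'.pkl','wb')); cv2.imwrite(f'pics/{n}.png',c['color'])
    print('t',s['clock'],'pos',np.round(s['eef_pos'],1),'rot',np.round(s['eef_rot'],3),'F',np.round(s['wrist_force'],1)); return s,c,wpose(s,c)
def rectify(c,T,z,ctr,ang,half=(130,80),sc=4):
    """resample the horizontal plane z into a metric picture (clamp axes), ctr world xy"""
    nx,ny=int(2*half[0]*sc),int(2*half[1]*sc); a=np.radians(ang)
    X,Y=np.meshgrid((np.arange(nx)/sc-half[0]),(half[1]-np.arange(ny)/sc))
    P=np.stack([ctr[0]+X*np.cos(a)-Y*np.sin(a),ctr[1]+X*np.sin(a)+Y*np.cos(a),np.full_like(X,z),np.ones_like(X)],-1)
    q=P@np.linalg.inv(T).T; rr=np.hypot(q[...,0],q[...,1]); th=np.arctan2(rr,q[...,2])
    mx=c['cx']+c['fx']*th*q[...,0]/rr; my=c['cy']+c['fx']*th*q[...,1]/rr
    return cv2.remap(c['color'],mx.astype(np.float32),my.astype(np.float32),cv2.INTER_CUBIC)
E
python3 - <<'E'
from h import *
s,c,T=wimg('wA'); print(s['joints'].round(3))
E
```

```text
t 2.025 pos [597.6  50.3 112.7] rot [1.318 1.568 0.027] F [-0.4 -0.5 -0. ]
[ 0.023  0.516  1.49   0.     1.133 -0.257]
```

View pics/wA.png

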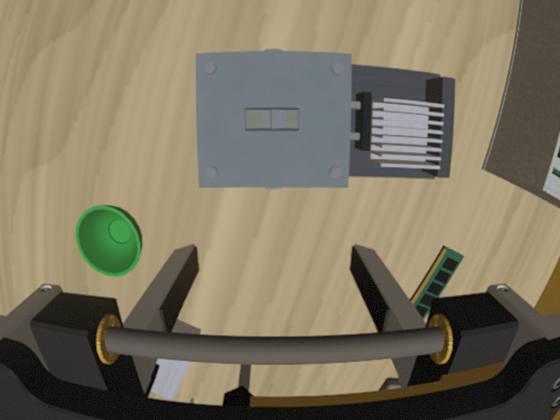

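Run:
```python
from h import *
s,c=pickle.load(open('wA.pkl','rb'));T=wpose(s,c)
print('cam',T[:3,3].round(1))
cr=cv2.resize(c['color'][45:195,190:460],None,fx=2.9,fy=2.9,interpolation=cv2.INTER_CUBIC);cv2.imwrite('pics/wA_c.png',cr)
cr=cv2.resize(c['color'][100:138,236:308],None,fx=11,fy=11,interpolation=cv2.INTER_CUBIC);cv2.imwrite('pics/wA_s.png',cr)
# housing: depth mask
P=np.array([[wpl(c,T,u,v,76)[:2] for u in (197,351)] for v in (53,187)]);print('housing corners approx',P.round(1).tolist())
```

```text
cam [573.6 131.  274.3]
housing corners approx [[[517.8, 157.6], [607.9, 183.6]], [[539.1, 76.0], [633.2, 102.9]]]
```

View pics/wA_c.png

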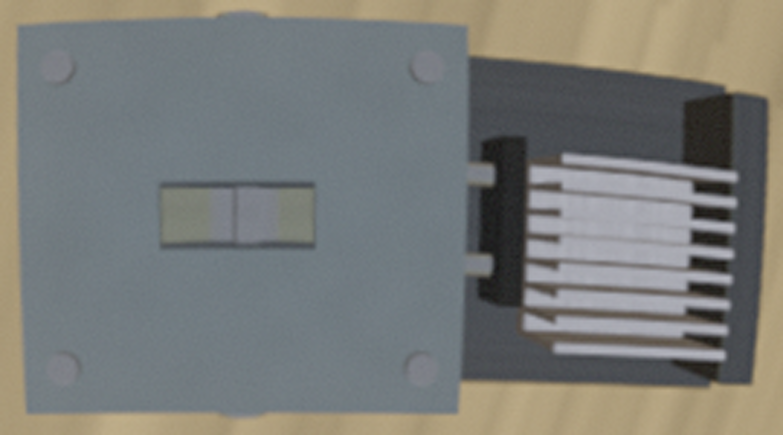

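View pics/wA_s.png

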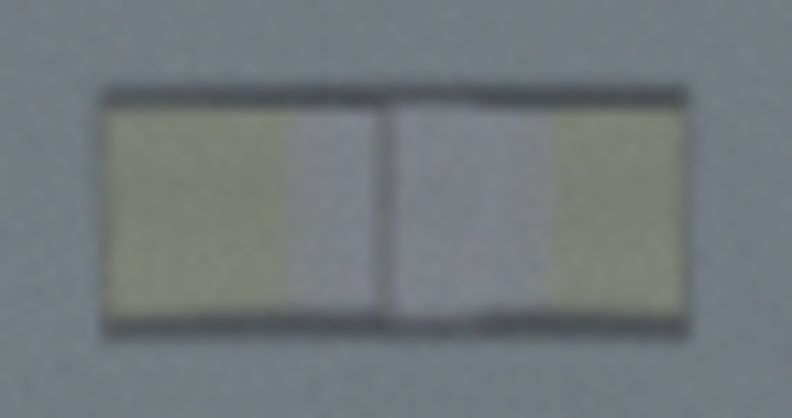

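Run:
```python
from h import *
s,c=pickle.load(open('wA.pkl','rb'));T=wpose(s,c)
Q=[wpl(c,T,u,v,76)[:2] for u,v in [(245.4,108.6),(298.7,108.6),(298.7,130),(245.4,130)]]
Q=np.array(Q);print('slot corners',Q.round(1).tolist(),'len',np.linalg.norm(Q[1]-Q[0]),np.linalg.norm(Q[2]-Q[1]))
ctr=Q.mean(0); d=Q[1]-Q[0]+Q[2]-Q[3]; ang=np.degrees(np.arctan2(d[1],d[0])); print('slot ctr',ctr,'ang',ang)
# housing mask by depth
D=c['range_z']
v,u=np.mgrid[0:420,0:560]; x=u-c['cx'];y=v-c['cy'];r=np.hypot(x,y)+1e-9;th=r/c['fx']
ray=np.stack([np.tan(th)*x/r,np.tan(th)*y/r,np.ones_like(th)],-1)*D[...,None]
W=ray@T[:3,:3].T+T[:3,3]
Z=W[...,2]
m=((Z>68)&(Z<84)&(v<200)&(u>180)&(u<370)).astype(np.uint8); m=cv2.morphologyEx(m,cv2.MORPH_OPEN,np.ones((15,15)))
cn,_=cv2.findContours(m,0,2); k=max(cn,key=cv2.contourArea)
P=np.array([wpl(c,T,a,b,76)[:2] for a,b in k[:,0]],np.float32); print('housing',cv2.minAreaRect(P),'z',np.median(Z[m>0]))
a=np.radians(16); ax=np.array([np.cos(a),np.sin(a)])
o=ctr+ax*1
np.set_printoptions(linewidth=200)
for vv in (116,119,122):
    print(vv,[(round(float((W[vv,uu,:2]-o)@ax),1),round(float(Z[vv,uu]),1)) for uu in range(244,302,2)])
vv=119
print([(int(uu),c['color'][vv,uu].tolist()) for uu in range(244,302,3)])
```

```text
slot corners [[556.2, 131.2], [587.0, 140.0], [590.7, 127.4], [559.7, 118.6]] len 32.044833760651485 13.081889431170984
slot ctr [573.42968899 129.29243994] ang 15.95568513944807
housing ((573.9405517578125, 129.60044860839844), (94.58734130859375, 84.48937225341797), 16.057071685791016) z 77.40066142373666
116 [(-17.8, 76.8), (-17.4, 67.8), (-16.2, 67.2), (-15.1, 64.1), (-13.9, 63.2), (-12.6, 62.8), (-11.4, 61.0), (-10.2, 59.2), (-9.0, 58.1), (-7.7, 57.1), (-6.3, 58.4), (-5.0, 58.1), (-3.7, 58.3), (-2.4, 58.7), (-1.0, 74.9), (0.2, 73.7), (1.4, 73.0), (2.6, 72.1), (4.1, 59.5), (5.5, 57.4), (6.8, 56.2), (8.1, 57.1), (9.4, 58.2), (10.7, 59.0), (11.9, 59.9), (13.1, 61.5), (14.4, 61.5), (14.8, 74.1), (15.8, 76.9)]
119 [(-17.8, 77.7), (-17.5, 66.4), (-16.2, 66.5), (-15.0, 65.4), (-13.9, 63.4), (-12.7, 62.5), (-11.4, 61.7), (-10.2, 60.1), (-9.0, 58.3), (-7.7, 56.4), (-6.3, 58.1), (-5.0, 58.3), (-3.7, 59.1), (-2.4, 60.0), (-1.0, 72.6), (0.2, 72.8), (1.4, 72.5), (2.6, 73.3), (4.2, 58.4), (5.4, 59.2), (6.8, 58.3), (8.2, 56.3), (9.4, 58.3), (10.7, 59.0), (11.9, 60.6), (13.2, 61.4), (14.4, 61.8
[... 222 characters left out ...]
9), (-2.4, 59.3), (-1.0, 73.2), (0.2, 74.0), (1.4, 73.0), (2.6, 73.7), (4.1, 59.1), (5.5, 58.1), (6.8, 57.3), (8.2, 56.5), (9.4, 57.9), (10.7, 59.7), (11.9, 61.7), (13.1, 61.8), (14.4, 62.6), (14.7, 75.4), (15.8, 77.0)]
[(244, [123, 118, 109]), (247, [116, 127, 122]), (250, [116, 126, 122]), (253, [119, 128, 124]), (256, [118, 127, 122]), (259, [117, 128, 123]), (262, [125, 127, 123]), (265, [133, 126, 123]), (268, [135, 128, 123]), (271, [118, 113, 110]), (274, [133, 126, 122]), (277, [134, 127, 123]), (280, [137, 130, 126]), (283, [133, 128, 125]), (286, [122, 128, 125]), (289, [117, 126, 123]), (292, [119, 127, 122]), (295, [119, 128, 123]), (298, [113, 114, 108]), (301, [130, 123, 115])]
```

jog_arm(
  series=[0, 0, 0, 0.067, 0.019, -0.03, 1, 0, 0, 0, 0.067, 0.019, -0.03, 1, 0, 0, 0, 0.067, 0.019, -0.03, 1, 0, 0, 0, 0.067, 0.019, -0.03, 1],
)

```text
clock: 2.58
eef_pos: [663.8, 69.1, 82.3]
eef_rot: [1.322, 1.569, 0.031]
wrist_force: [1.0, 0.3, -0.6]
finger_gap: 94.1
```

Run:
```python
from h import *
s,c,T=wimg('wB')
print(T[:3,3])
D=c['range_z']
v,u=np.mgrid[0:420,0:560]; x=u-c['cx'];y=v-c['cy'];r=np.hypot(x,y)+1e-9;th=r/c['fx']
ray=np.stack([np.tan(th)*x/r,np.tan(th)*y/r,np.ones_like(th)],-1)*D[...,None]
W=ray@T[:3,:3].T+T[:3,3]
a=np.radians(16); ax=np.array([np.cos(a),np.sin(a)]); o=np.array([573.9,129.6])
X=(W[...,:2]-o)@ax; Y=(W[...,:2]-o)@np.array([-ax[1],ax[0]]);Z=W[...,2]
for y0 in (-15,-8,0,8,15):
    m=(abs(Y-y0)<1.2)&(X>45)&(X<140)
    i=np.argsort(X[m]); q=np.c_[X[m],Z[m]][i]; print(y0,[(round(float(p),1),int(round(float(z)))) for p,z in q[::2]][:45])
cr=cv2.resize(c['color'][40:200,180:400],None,fx=3.6,fy=3.6,interpolation=cv2.INTER_CUBIC);cv2.imwrite('pics/wB_c.png',cr)
```

```text
t 2.575 pos [663.8  69.1  82.3] rot [1.322 1.569 0.031] F [ 1.   0.3 -0.6]
[639.83795595 149.83978857 243.92471807]
-15 [(45.2, 77), (45.3, 79), (45.7, 77), (45.8, 78), (46.0, 79), (46.2, 77), (46.3, 78), (46.6, 76), (46.7, 73), (46.7, 77), (46.7, 77), (46.8, 39), (46.8, 50), (46.8, 56), (46.8, 65), (46.8, 61), (46.9, 70), (46.9, 74), (46.9, 56), (46.9, 66), (46.9, 75), (46.9, 66), (46.9, 74), (46.9, 71), (47.0, 57), (47.4, 38), (47.4, 39), (48.0, 38), (48.1, 40), (48.6, 38), (48.7, 39), (49.3, 38), (49.4, 39), (49.9, 38), (49.9, 39), (50.5, 38), (50.7, 40), (51.2, 38), (51.3, 39), (51.8, 38), (51.9, 39), (52.4, 38), (52.5, 39), (52.6, 32), (52.6, 23)]
-8 [(45.0, 79), (45.2, 77), (45.4, 78), (45.7, 76), (45.8, 77), (45.9, 78), (46.3, 77), (46.4, 77), (46.6, 67), (46.7, 67), (46.7, 63), (46.7, 63), (46.7, 59), (46.8, 54), (46.8, 54), (46.8, 68), (46.8, 77), (46.8, 77), (46.9, 39), (46.9, 55), (46.9, 39), (47.0, 40), (47.2, 71), (47.3, 76), (47.3, 76), (47.3, 37), (47.5, 39), (48.1, 39), (48.2, 39), (48.7, 38), (48.8, 39), (49.4, 39), (49.5, 39), (49.9, 38), (50.1, 39), (50.5, 37), (50
[... 1034 characters left out ...]
 (49.5, 39), (49.6, 39), (50.2, 39), (50.2, 39), (50.8, 38), (50.8, 39), (51.4, 38), (51.4, 39), (51.9, 11), (52.0, 37), (52.1, 39), (52.2, 24), (52.3, 33)]
15 [(45.0, 77), (45.2, 78), (45.5, 76), (45.5, 77), (46.0, 77), (46.1, 77), (46.4, 38), (46.5, 76), (46.6, 77), (46.6, 77), (46.7, 51), (46.7, 52), (46.7, 47), (46.8, 52), (46.8, 47), (46.9, 72), (46.9, 68), (47.0, 38), (47.0, 76), (47.0, 77), (47.0, 59), (47.1, 68), (47.1, 69), (47.1, 77), (47.2, 69), (47.2, 65), (47.3, 74), (47.7, 38), (47.7, 39), (48.3, 38), (48.3, 38), (48.9, 38), (49.0, 39), (49.6, 38), (49.6, 39), (50.1, 37), (50.3, 39), (50.8, 38), (50.8, 39), (51.3, 37), (51.3, 37), (52.0, 38), (52.1, 38), (52.6, 38), (52.7, 39)]
```

View pics/wB_c.png

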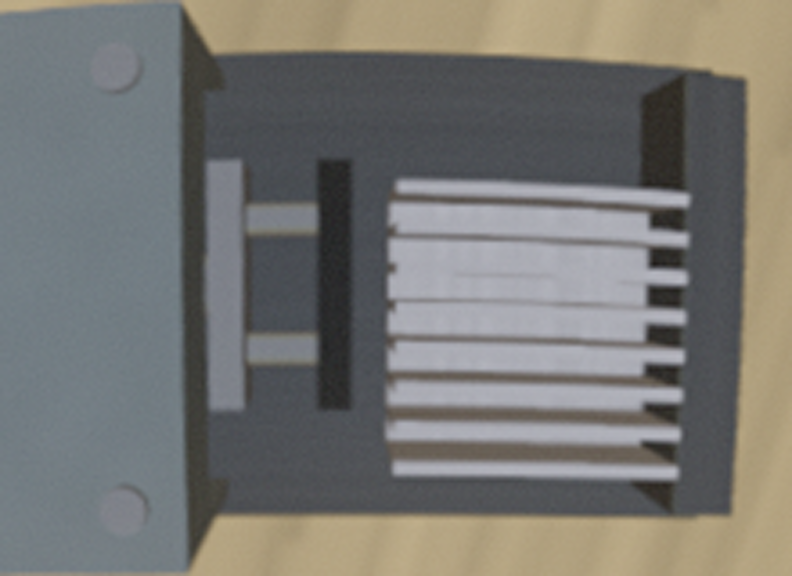

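Run:
```python
from h import *
s,c=pickle.load(open('wB.pkl','rb'));T=wpose(s,c)
D=c['range_z']
v,u=np.mgrid[0:420,0:560]; x=u-c['cx'];y=v-c['cy'];r=np.hypot(x,y)+1e-9;th=r/c['fx']
ray=np.stack([np.tan(th)*x/r,np.tan(th)*y/r,np.ones_like(th)],-1)*D[...,None]
W=ray@T[:3,:3].T+T[:3,3]
a=np.radians(16); ax=np.array([np.cos(a),np.sin(a)]); o=np.array([573.9,129.6])
X=(W[...,:2]-o)@ax; Y=(W[...,:2]-o)@np.array([-ax[1],ax[0]]);Z=W[...,2]
for y0 in (-17,-12,-5,3,9,17):
    m=(abs(Y-y0)<.8)&(X>60)&(X<90)
    i=np.argsort(X[m]); q=np.c_[X[m],Z[m]][i]; print(y0,' '.join(f'{p:.1f}/{z:.0f}' for p,z in q[::2]))
m=(abs(Y)<20)&(X>110)&(X<150)
print('fence top', X[m&(Z>41)&(Z<47)&(X>127)].min(), 'fence profile', [ (k,round(float(np.nanmedian(Z[m&(abs(X-k)<.5)])),1)) for k in range(118,147)])
```

```text
-17 60.2/10 61.0/11 61.7/11 62.4/11 63.1/11 63.8/12 64.6/12 65.3/11 66.3/39 67.0/39 67.6/39 68.2/39 68.8/39 69.5/40 70.1/40 70.7/39 71.7/11 72.4/12 72.4/11 73.1/11 73.8/12 73.8/11 74.5/11 75.2/11 75.3/10 76.0/11 76.6/12 77.4/12 78.1/11 78.1/10 78.6/17 78.6/32 78.6/31 79.1/48 79.2/19 79.3/32 79.6/24 79.8/46 79.9/32 80.3/24 80.4/46 80.5/19 80.8/40 81.0/47 81.0/46 81.2/19 81.6/47 81.7/24 81.9/31 82.1/48 82.3/24 82.6/40 82.7/48 82.9/46 83.2/31 83.4/38 83.7/23 84.0/38 84.1/46 84.4/23 84.6/38 84.7/46 85.2/31 85.2/46 85.4/19 85.8/31 85.9/38 86.1/19 86.4/47 86.5/31 86.7/19 87.1/23 87.1/46 87.6/47 87.7/32 87.8/45 88.3/46 88.4/46 88.5/23 88.9/46 89.0/39 89.1/31 89.6/19 89.7/39 89.8/24
-12 60.3/30 61.0/30 61.6/30 61.7/31 62.3/31 63.0/31 63.6/31 64.3/31 64.3/31 64.9/30 65.6/31 66.4/41 67.0/40 67.6/40 68.2/41 68.8/40 69.5/38 70.1/39 70.7/39 71.7/11 72.4/11 72.4/11 73.1/10 73.8/11 73.8/10 74.5/11 75.2/11 75.9/11 76.6/12 77.3/12 78.1/11 78.6/15 78.7/43 79.7/46 81.0/46 81.6/45 82.7/47 84.1/45 85.2/46 86.3/48 87.6/46 88.8/46
-5 60.3/10 61.0/10 61.7/10 62.4/11 63.2/11 63.9/11 64.6/11 65.3/10 66.4/40 6
[... 1169 characters left out ...]
 82.1/46 82.4/20 82.7/45 83.1/19 83.2/46 83.8/47 83.8/19 84.0/44 84.4/46 84.6/43 85.0/46 85.2/28 85.6/46 85.9/43 86.2/46 86.5/28 86.8/46 87.2/28 87.4/46 87.9/27 88.0/46 88.5/28 88.7/46 89.2/27 89.2/46 89.8/46
17 60.4/11 61.1/12 61.8/12 62.5/11 63.2/11 63.9/11 64.6/12 65.8/40 66.4/39 67.0/39 67.6/39 68.2/39 68.8/40 69.5/40 70.1/40 70.7/39 71.3/40 72.3/12 73.0/13 73.8/11 74.4/12 75.2/11 75.8/11 76.5/12 77.2/12 77.9/12 78.7/11 79.0/19 79.0/18 79.1/45 79.1/44 79.6/46 80.2/46 80.2/46 80.8/46 81.3/48 81.4/46 82.0/46 82.5/47 82.6/46 83.1/47 83.7/47 83.8/46 84.4/46 84.9/47 84.9/47 85.5/47 86.2/46 86.7/47 87.4/46 88.0/46 88.5/47 89.2/46 89.9/45
fence top 127.00771530729966 fence profile [(118, 39.1), (119, 23.8), (120, 24.5), (121, 36.8), (122, 21.8), (123, 32.7), (124, 27.4), (125, 25.4), (126, 25.3), (127, 26.2), (128, 33.8), (129, 33.9), (130, 43.2), (131, 43.3), (132, 43.3), (133, 43.3), (134, 43.3), (135, 43.4), (136, 43.6), (137, 43.4), (138, 43.4), (139, 43.3), (140, 43.3), (141, 42.7), (142, nan), (143, nan), (144, nan), (145, nan), (146, nan)]
  return np.nanmean(a, axis, out=out, keepdims=keepdims)
```

jog_arm(
  series=[0, 0, 0, 0, 0, 0.06, 1, 0, 0, 0, 0, 0, 0.12, 1, 0, 0, -0.443, -0.145, -0.189, 0.12, 1, 0, 0, -0.443, -0.145, -0.189, 0.12, 1, 0, 0, -0.443, -0.145, -0.189, 0.12, 1, 0, 0, -0.443, -0.145, -0.189, 0.12, 0.3, 0, 0, -0.443, -0.145, -0.189, 0.12, 0.1, 0, 0, -0.443, -0.145, -0.189, 0.12, 0.1, 0, 0, -0.443, -0.145, -0.189, 0.12, 0.1],
)

```text
clock: 3.75
eef_pos: [519.1, -118.8, 200.6]
eef_rot: [1.773, 1.57, 0.041]
wrist_force: [1.0, -0.2, -0.1]
finger_gap: 57.3
```

Run:
```python
from h import *
s,c,T=wimg('wC'); print(s['finger_gap'],s['qd'].round(3))
R=Ro.from_euler('xyz',s['eef_rot']).as_matrix();print('heading',np.degrees(np.arctan2(R[1,1],R[0,1])),'tool x',R[:,0].round(4))
cv2.imwrite('pics/wC_c.png',cv2.resize(c['color'][170:330,190:360],None,fx=3.6,fy=3.6,interpolation=cv2.INTER_CUBIC))
```

```text
t 3.75 pos [ 519.1 -118.8  200.6] rot [1.773 1.57  0.041] F [ 1.  -0.2 -0.1]
57.33873871832679 [ 0.002  0.007 -0.     0.    -0.002 -0.001]
heading -9.267060602552872 tool x [ 4.e-04  0.e+00 -1.e+00]
```

View pics/wC.png

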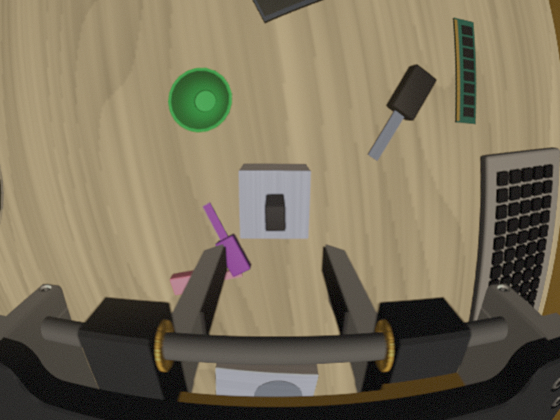

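View pics/wC_c.png

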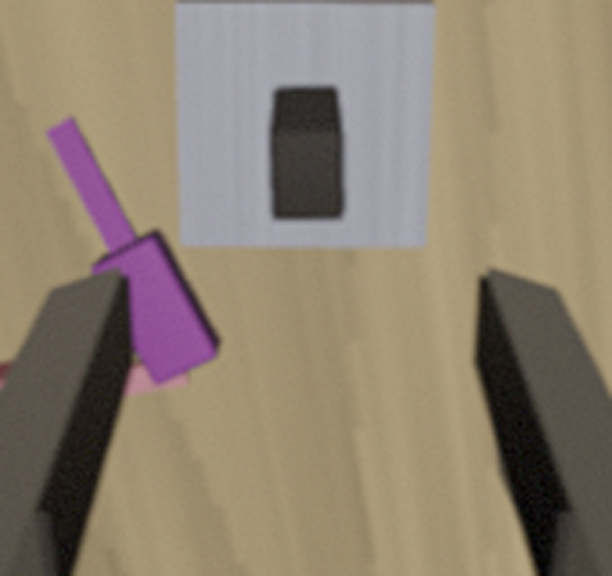

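Run:
```python
from h import *
c=manip.camera('scene'); cv2.imwrite('pics/s1.png',cv2.resize(c['color'][130:290,150:390],None,fx=3.3,fy=3.3,interpolation=cv2.INTER_CUBIC)); pickle.dump(c,open('s1.pkl','wb'))
c=manip.camera('top'); cv2.imwrite('pics/t1.png',cv2.resize(c['color'][120:320,170:430],None,fx=3,fy=3,interpolation=cv2.INTER_CUBIC)); pickle.dump(c,open('t1.pkl','wb'))
```

View pics/s1.png

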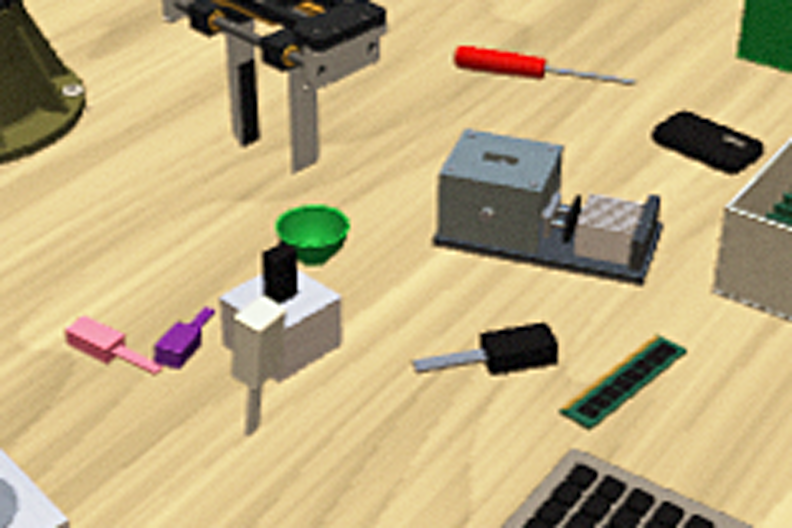

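View pics/t1.png

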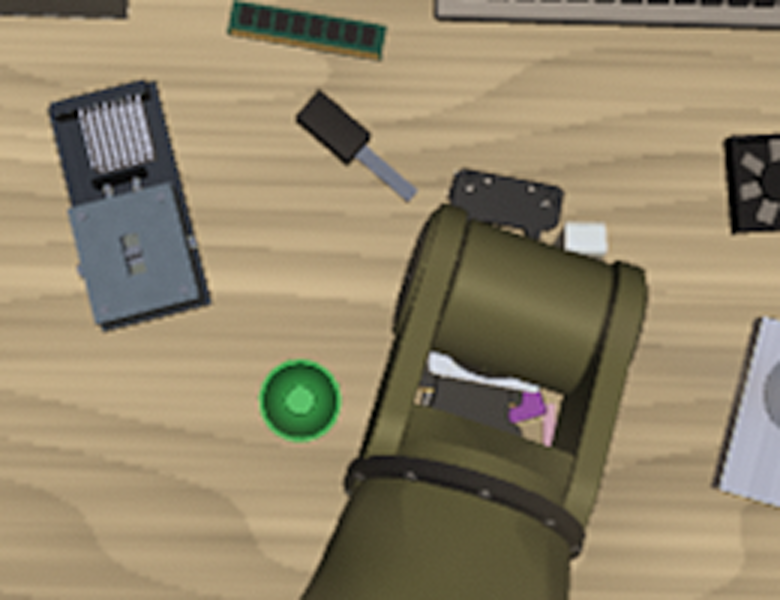

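Run:
```python
from h import *
s,c=pickle.load(open('wC.pkl','rb'));T=wpose(s,c)
def q(P,z):
    P=np.array([wpl(c,T,u,v,z)[:2] for u,v in P],np.float32); r=cv2.minAreaRect(P); print(z,np.round(r[0],1),np.round(r[1],1),round(r[2],1))
g=c['color'].max(2)
q([(265.8,206),(284.7,206),(285.3,230.5),(265.8,230.5)],95)
q([(239.2,171),(310.8,171),(308.6,238.3),(240.4,238.3)],50)
```

```text
95 [ 519.6 -121.4] [22.3 17.1] 80.7
50 [ 518.7 -122.4] [70.2 70.6] 80.7
```

jog_arm(
  series=[0, 0, 0, 0, -0.0015, -0.05, 0.1, 0, 0, 0, 0, -0.0015, -0.1, 0.1, 0, 0, 0, 0, -0.0015, -0.124, 0.1, 0, 0, 0, 0, -0.0015, -0.124, 0.1, 0, 0, 0, 0, -0.0015, -0.124, 0.1],
  squeeze=45,
)

```text
clock: 4.53
eef_pos: [519.3, -121.1, 77.6]
eef_rot: [1.434, 1.569, -0.3]
wrist_force: [0.5, -0.2, 0.2]
finger_gap: 51.8
```

Run:
```python
from h import *
s,c,T=wimg('wD')
```

```text
t 4.525 pos [ 519.3 -121.1   77.6] rot [ 1.434  1.569 -0.3  ] F [ 0.5 -0.2  0.2]
```

View pics/wD.png

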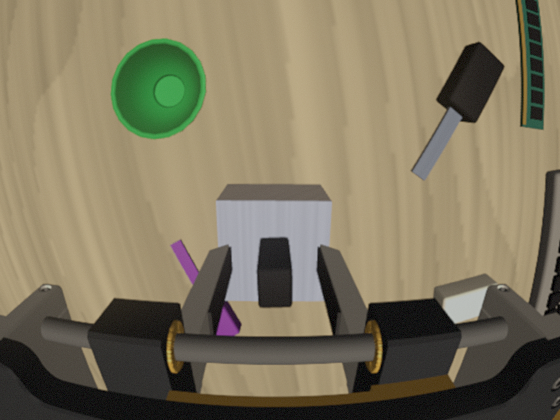

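jog_arm(
  series=[0, 0, 0, 0, 0, 0, -1, 0, 0, 0, 0, 0, 0, -1, 0, 0, 0, 0, 0, 0, -1, 0, 0, 0, 0, 0, 0, -1, 0, 0, 0, 0, 0, 0, -1, 0, 0, 0, 0, 0, 0, -1],
  squeeze=45,
)

```text
clock: 5.32
eef_pos: [518.7, -121.2, 76.6]
eef_rot: [1.424, 1.571, -0.31]
wrist_force: [-0.7, 0.3, 2.0]
finger_gap: 17.9
```

jog_arm(
  series=[0, 0, 0, 0, 0, 0.01, -1, 0, 0, 0, 0, 0, 0.03, -1, 0, 0, 0, 0, 0, 0.06, -1, 0, 0, 0, 0, 0, 0.09, -1, 0, 0, 0.2, 0.01, 0.06, 0.11, -1, 0, 0, 0.36, 0.02, 0.11, 0.11, -1, 0, 0, 0.442, 0.03, 0.16, 0.11, -1, 0, 0, 0.442, 0.04, 0.21, 0.11, -1, 0, 0, 0.442, 0.0459, 0.248, 0.11, -1, 0, 0, 0.442, 0.0459, 0.248, 0.1, -1, 0, 0, 0.442, 0.0459, 0.248, 0.092, -1, 0, 0, 0.442, 0.0459, 0.248, 0.086, -1, 0, 0, 0.442, 0.0459, 0.248, 0.086, -1],
)

```text
clock: 6.95
eef_pos: [564.4, 125.9, 162.0]
eef_rot: [-1.645, 1.57, -2.938]
wrist_force: [0.3, 0.6, -0.2]
finger_gap: 18.0
```

Run:
```python
from h import *
s,c,T=wimg('wE'); print(s['finger_gap'])
R=Ro.from_euler('xyz',s['eef_rot']).as_matrix();print('heading',np.degrees(np.arctan2(R[1,1],R[0,1])),'tool x',R[:,0].round(4))
cv2.imwrite('pics/wE_c.png',cv2.resize(c['color'][150:310,180:370],None,fx=3.7,fy=3.7,interpolation=cv2.INTER_CUBIC))
c=manip.camera('scene'); cv2.imwrite('pics/s2.png',cv2.resize(c['color'][130:230,250:380],None,fx=5.5,fy=5.5,interpolation=cv2.INTER_CUBIC)); pickle.dump(c,open('s2.pkl','wb'))
```

```text
t 6.95 pos [564.4 125.9 162. ] rot [-1.645  1.57  -2.938] F [ 0.3  0.6 -0.2]
18.021045564667254
heading 15.919528487555468 tool x [-9.e-04 -2.e-04 -1.e+00]
```

View pics/wE_c.png

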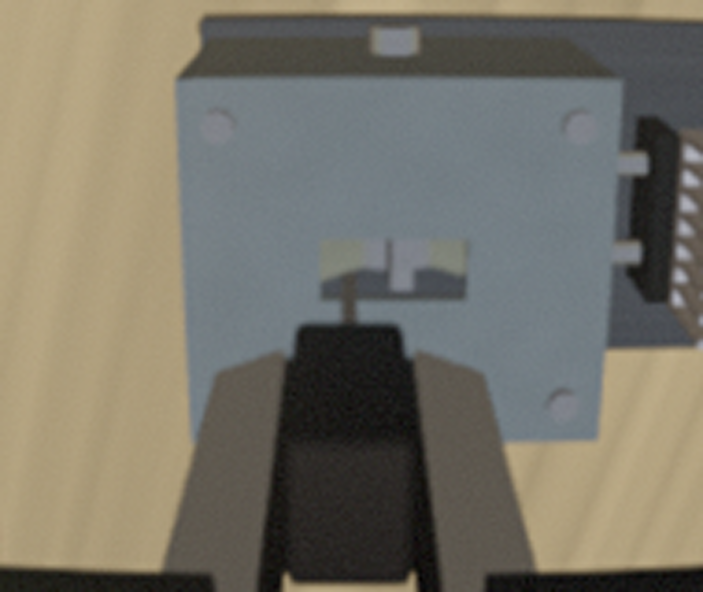

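View pics/s2.png

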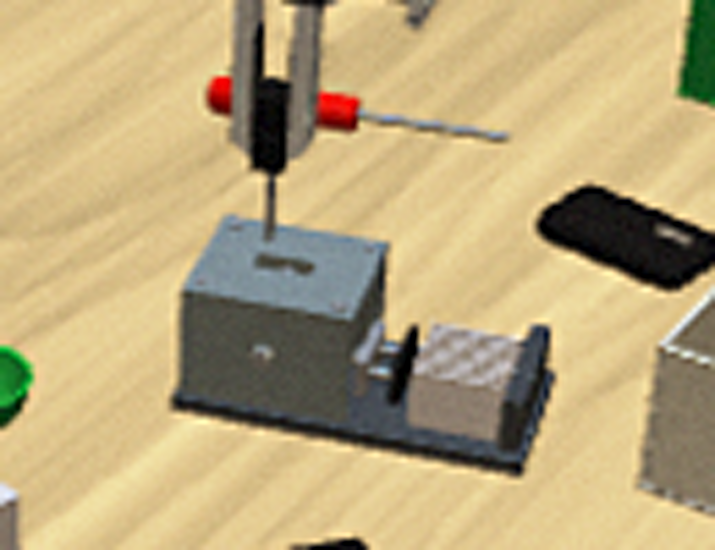

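Run:
```python
from h import *
s,c=pickle.load(open('wE.pkl','rb'));T=wpose(s,c)
f=lambda x,y:(180+(x+.5)/3.7-.5,150+(y+.5)/3.7-.5)
a=np.radians(16); ax=np.array([np.cos(a),np.sin(a)]); ay=np.array([-ax[1],ax[0]])
P=np.array([wpl(c,T,*f(*p),76)[:2] for p in [(320,239),(467,239),(467,299),(320,299)]]); ctr=P.mean(0)
print('slot',ctr,[(round(float((p-ctr)@ax),1),round(float((p-ctr)@ay),1)) for p in P])
# blade lower area enlarge
cr=cv2.resize(c['color'][205:245,255:310],None,fx=14,fy=14,interpolation=cv2.INTER_CUBIC);cv2.imwrite('pics/wE_t.png',cr)
for rr in (268,272,276,280):
    p=wpl(c,T,*f(349,rr),91)[:2]; print(rr,'blade near edge: clamp x (axle)',(p-ctr)@ax-1,'y',(p-ctr)@ay)
tc=s['eef_pos'][:2]; print('tcp rel slot', (tc-ctr)@ax-1,(tc-ctr)@ay)
```

```text
slot [573.08977987 129.12430488] [(-15.9, 6.9), (15.8, 6.9), (16.2, -6.9), (-16.1, -6.8)]
268 blade near edge: clamp x (axle) -10.685497074661175 y 5.351886349145708
272 blade near edge: clamp x (axle) -10.686893288210326 y 4.4903131967178105
276 blade near edge: clamp x (axle) -10.688292591228912 y 3.626793683942773
280 blade near edge: clamp x (axle) -10.689695025233746 y 2.7613020557150056
tcp rel slot -10.275499464376896 -0.6465544752271306
```

View pics/wE_t.png

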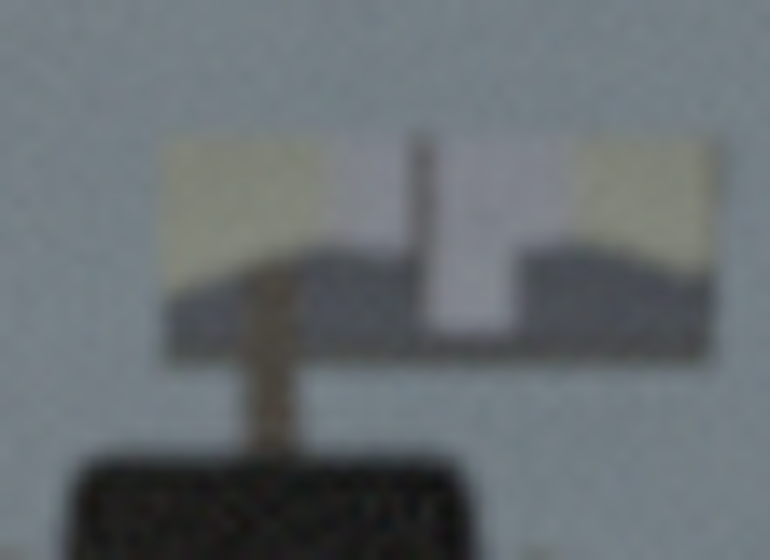

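jog_arm(
  series=[0, 0, 0, -0.0003, 0.0009, -0.006, -1, 0, 0, 0, -0.0003, 0.0009, -0.012, -1, 0, 0, 0, -0.0003, 0.0009, -0.014, -1, 0, 0, 0, -0.0003, 0.0009, -0.0155, -1, 0, 0, 0, -0.0003, 0.0009, -0.017, -1, 0, 0, 0, -0.0003, 0.0009, -0.017, -1],
)

```text
clock: 7.8
eef_pos: [564.2, 127.7, 145.4]
eef_rot: [-1.106, 1.571, -2.398]
wrist_force: [0.1, 0.9, -0.4]
finger_gap: 17.9
```

jog_arm(
  series=[0, 0, 0, 0, 0, -0.0015, -1, 0, 0, 0, 0, 0, -0.003, -1, 0, 0, 0, 0, 0, -0.004, -1],
)

```text
clock: 8.18
eef_pos: [564.2, 127.7, 141.3]
eef_rot: [-2.005, 1.571, 2.986]
wrist_force: [-0.4, -0.3, -0.8]
finger_gap: 17.7
```

Run:
```python
from h import *
s,c,T=wimg('wF')
cv2.imwrite('pics/wF_c.png',cv2.resize(c['color'][150:310,180:370],None,fx=3.7,fy=3.7,interpolation=cv2.INTER_CUBIC))
```

```text
t 8.175 pos [564.2 127.7 141.3] rot [-2.005  1.571  2.986] F [-0.4 -0.3 -0.8]
```

View pics/wF_c.png

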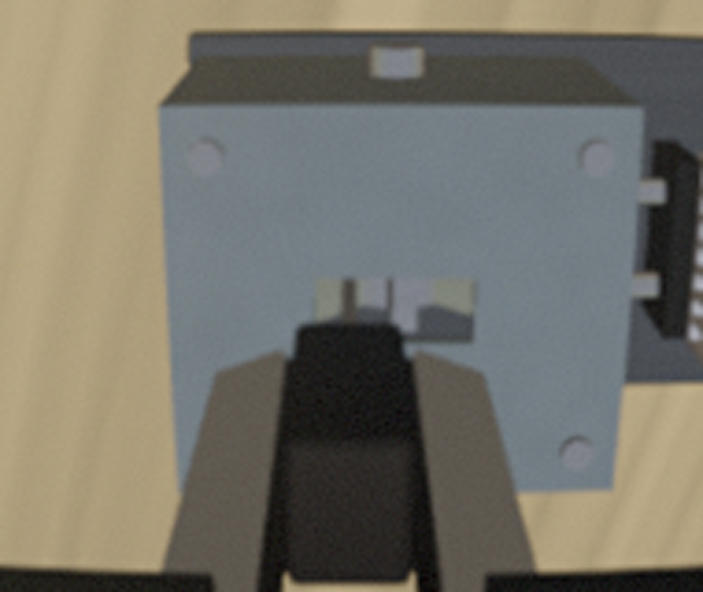

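jog_arm(
  series=[0, 0, 0, 0, 0, -0.002, -1, 0, 0, 0, 0, 0, -0.004, -1, 0, 0, 0, 0, 0, -0.006, -1, 0, 0, 0, 0.0019, 0.00055, -0.006, -1, 0, 0, 0, 0.0038, 0.0011, -0.006, -1, 0, 0, 0, 0.0058, 0.00165, -0.006, -1, 0, 0, 0, 0.0077, 0.0022, -0.006, -1, 0, 0, 0, 0.0096, 0.00276, -0.006, -1, 0, 0, 0, 0.0115, 0.0033, -0.006, -1],
)

```text
clock: 9.35
eef_pos: [575.2, 130.9, 135.3]
eef_rot: [-1.593, 1.569, -2.884]
wrist_force: [-5.0, -1.9, 1.4]
finger_gap: 17.4
```

jog_arm(
  series=[0, 0, 0, 0.0019, 0.00055, 0, -1, 0, 0, 0, 0.0038, 0.0011, 0, -1, 0, 0, 0, 0.0058, 0.00165, 0, -1, 0, 0, 0, 0.0077, 0.0022, 0, -1, 0, 0, 0, 0.0082, 0.00235, 0, -1],
)

```text
clock: 9.98
eef_pos: [583.1, 133.2, 134.8]
eef_rot: [-1.633, 1.568, -2.925]
wrist_force: [-4.8, -0.6, -0.1]
finger_gap: 17.9
```

```bash
cat > m.py <<'E'
from h import *
import sys
a=np.radians(16); ax=np.array([np.cos(a),np.sin(a)]); ay=np.array([-ax[1],ax[0]]); o=np.array([574.1,129.5])
s,c,T=wimg(sys.argv[1]); d=s['eef_pos'][:2]-o; R=Ro.from_euler('xyz',s['eef_rot']).as_matrix()
print('tcp clamp x,y',(d@ax).round(2),(d@ay).round(2),'F along x',(s['wrist_force'][:2]@ax).round(2),'y',(s['wrist_force'][:2]@ay).round(2),'z',s['wrist_force'][2].round(2),'mom',s['moment'].round(3),'toolx',R[:,0].round(3))
cv2.imwrite(f'pics/{sys.argv[1]}_c.png',cv2.resize(c['color'][170:310,190:400],None,fx=3.7,fy=3.7,interpolation=cv2.INTER_CUBIC))
E
python3 m.py wG
```

```text
t 9.975 pos [583.1 133.2 134.8] rot [-1.633  1.568 -2.925] F [-4.8 -0.6 -0.1]
tcp clamp x,y 9.68 1.05 F along x -4.77 y 0.78 z -0.07 mom [-0.439  1.283 -0.014] toolx [-0.003 -0.001 -1.   ]
```

View pics/wG_c.png

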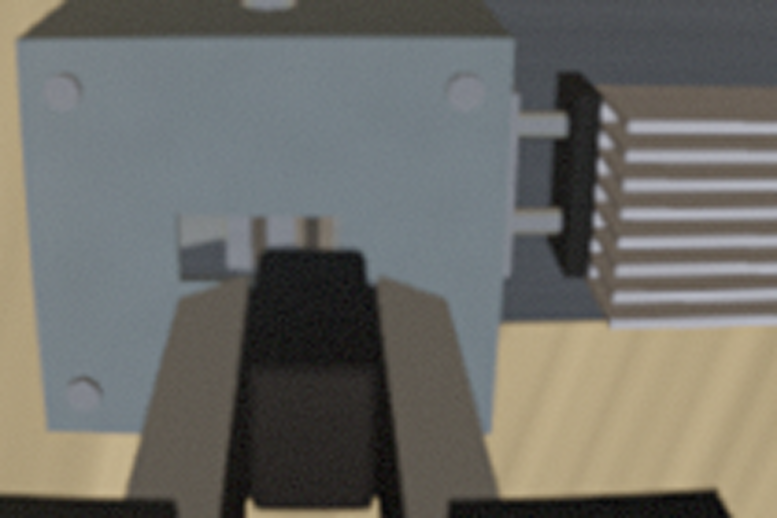

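jog_arm(
  series=[0, 0, 0, -0.0019, -0.00055, 0, -1, 0, 0, 0, -0.0019, -0.00055, 0.007, -1, 0, 0, 0, -0.0019, -0.00055, 0.013, -1, 0, 0, 0, -0.0115, -0.0033, 0.013, -1, 0, 0, 0, -0.0226, -0.0065, 0.013, -1, 0, 0, 0, -0.0226, -0.0065, 0.013, -1, 0, 0, 0, -0.0226, -0.0065, 0.009, -1, 0, 0, 0, -0.0226, -0.0065, 0.0075, -1, 0, 0, 0, -0.0226, -0.0065, 0.006, -1],
)

```text
clock: 11.15
eef_pos: [561.4, 126.9, 141.1]
eef_rot: [-1.616, 1.57, -2.908]
wrist_force: [0.4, 0.2, -0.3]
finger_gap: 18.1
```

```bash
python3 m.py wH
```

```text
t 11.15 pos [561.4 126.9 141.1] rot [-1.616  1.57  -2.908] F [ 0.4  0.2 -0.3]
tcp clamp x,y -12.95 1.01 F along x 0.4 y 0.13 z -0.31 mom [-0.026 -0.046  0.007] toolx [-0. -0. -1.]
```

View pics/wH_c.png

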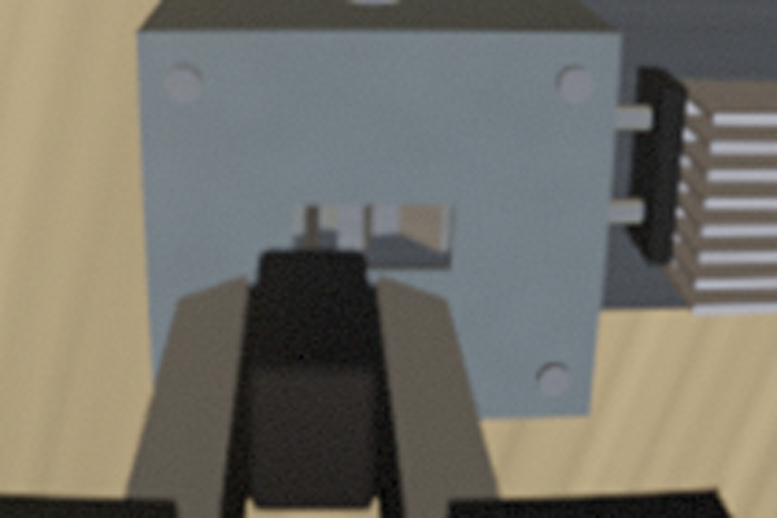

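jog_arm(
  series=[0, 0, 0, 0, 0, -0.003, -1, 0, 0, 0, 0, 0, -0.006, -1, 0, 0, 0, 0.0029, 0.0008, -0.006, -1, 0, 0, 0, 0.0048, 0.0014, -0.006, -1, 0, 0, 0, 0.0067, 0.0019, -0.006, -1, 0, 0, 0, 0.0087, 0.0025, -0.006, -1, 0, 0, 0, 0.0106, 0.003, -0.006, -1, 0, 0, 0, 0.0125, 0.0036, -0.006, -1, 0, 0, 0, 0.0144, 0.0041, -0.006, -1, 0, 0, 0, 0.0163, 0.0047, -0.006, -1, 0, 0, 0, 0.0183, 0.0052, -0.006, -1, 0, 0, 0, 0.0202, 0.0058, -0.006, -1, 0, 0, 0, 0.0218, 0.0063, -0.006, -1, 0, 0, 0, 0.0226, 0.0065, -0.006, -1],
)

```text
clock: 12.95
eef_pos: [583.3, 133.3, 134.9]
eef_rot: [-1.645, 1.568, -2.937]
wrist_force: [-5.6, -1.3, -0.1]
finger_gap: 17.9
```

```bash
python3 m.py wI
```

```text
t 12.95 pos [583.3 133.3 134.9] rot [-1.645  1.568 -2.937] F [-5.6 -1.3 -0.1]
tcp clamp x,y 9.92 1.09 F along x -5.75 y 0.33 z -0.12 mom [-0.378  1.28  -0.047] toolx [-0.002 -0.    -1.   ]
```

View pics/wI_c.png

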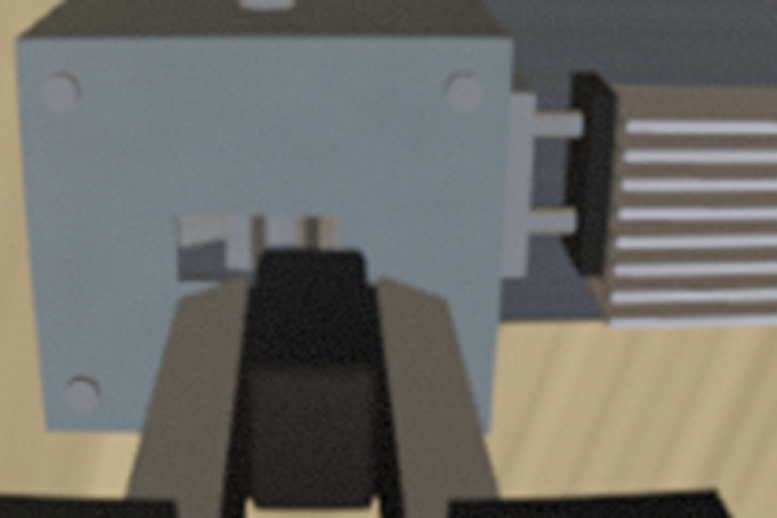

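jog_arm(
  series=[0, 0, 0, -0.0019, -0.00055, 0, -1, 0, 0, 0, -0.0019, -0.00055, 0.007, -1, 0, 0, 0, -0.0019, -0.00055, 0.013, -1, 0, 0, 0, -0.0115, -0.0033, 0.013, -1, 0, 0, 0, -0.0226, -0.0065, 0.013, -1, 0, 0, 0, -0.0226, -0.0065, 0.013, -1, 0, 0, 0, -0.0226, -0.0065, 0.009, -1, 0, 0, 0, -0.0226, -0.0065, 0.0075, -1, 0, 0, 0, -0.0226, -0.0065, 0.006, -1],
)

```text
clock: 14.12
eef_pos: [561.4, 126.9, 141.1]
eef_rot: [-1.619, 1.57, -2.911]
wrist_force: [0.2, -0.3, 0.3]
finger_gap: 17.8
```

jog_arm(
  series=[0, 0, 0, 0, 0, -0.003, -1, 0, 0, 0, 0, 0, -0.006, -1, 0, 0, 0, 0.0029, 0.0008, -0.006, -1, 0, 0, 0, 0.0048, 0.0014, -0.006, -1, 0, 0, 0, 0.0067, 0.0019, -0.006, -1, 0, 0, 0, 0.0087, 0.0025, -0.006, -1, 0, 0, 0, 0.0106, 0.003, -0.006, -1, 0, 0, 0, 0.0125, 0.0036, -0.006, -1, 0, 0, 0, 0.0144, 0.0041, -0.006, -1, 0, 0, 0, 0.0163, 0.0047, -0.006, -1, 0, 0, 0, 0.0183, 0.0052, -0.006, -1, 0, 0, 0, 0.0202, 0.0058, -0.006, -1, 0, 0, 0, 0.0218, 0.0063, -0.006, -1, 0, 0, 0, 0.0226, 0.0065, -0.006, -1],
)

```text
clock: 15.88
eef_pos: [583.0, 133.2, 134.7]
eef_rot: [-1.642, 1.567, -2.934]
wrist_force: [-7.3, -2.3, -0.0]
finger_gap: 18.0
```

```bash
python3 m.py wJ
```

```text
t 15.875 pos [583.  133.2 134.7] rot [-1.642  1.567 -2.934] F [-7.3 -2.3 -0. ]
tcp clamp x,y 9.59 1.08 F along x -7.69 y -0.21 z -0.05 mom [-0.506  1.652  0.035] toolx [-0.003 -0.001 -1.   ]
```

View pics/wJ_c.png

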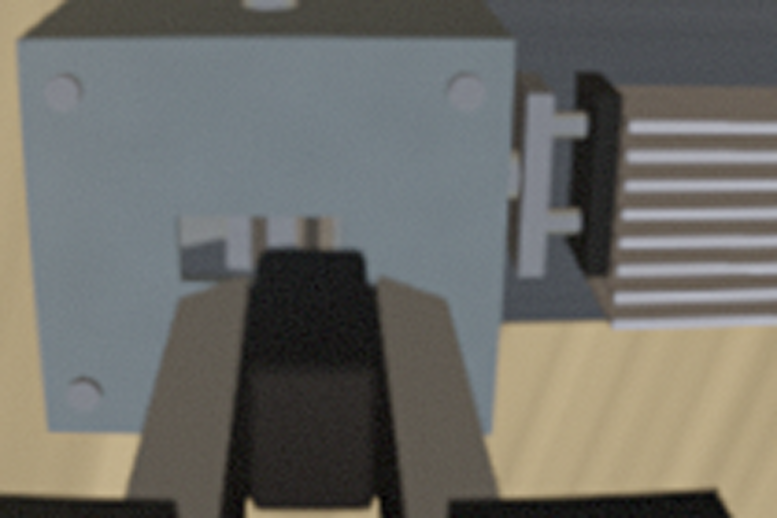

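jog_arm(
  series=[0, 0, 0, -0.0019, -0.00055, 0, -1, 0, 0, 0, -0.0019, -0.00055, 0.01, -1, 0, 0, 0, -0.0019, -0.00055, 0.02, -1, 0, 0, 0, 0.03, -0.03, 0.02, -1, 0, 0, 0, 0.0713, -0.0669, 0.02, -1, 0, 0, 0, 0.0713, -0.0669, 0.02, -1, 0, 0, 0, 0.0713, -0.0669, 0.02, -1],
)

```text
clock: 16.8
eef_pos: [655.1, 66.7, 155.8]
eef_rot: [1.98, 1.571, 0.688]
wrist_force: [-0.7, 0.4, -1.6]
finger_gap: 17.6
```

```bash
cat > gap.py <<'E'
from h import *
import sys
def prof(n,fresh=True):
    if fresh: s,c,T=wimg(n)
    else: s,c=pickle.load(open(n+'.pkl','rb'));T=wpose(s,c)
    D=c['range_z']
    v,u=np.mgrid[0:420,0:560]; x=u-c['cx'];y=v-c['cy'];r=np.hypot(x,y)+1e-9;th=r/c['fx']
    ray=np.stack([np.tan(th)*x/r,np.tan(th)*y/r,np.ones_like(th)],-1)*D[...,None]
    W=ray@T[:3,:3].T+T[:3,3]
    a=np.radians(16); ax=np.array([np.cos(a),np.sin(a)]); o=np.array([573.9,129.6])
    X=(W[...,:2]-o)@ax; Y=(W[...,:2]-o)@np.array([-ax[1],ax[0]]);Z=W[...,2]
    for y0 in (-17,-14,-5,0,5,14,17):
        m=(abs(Y-y0)<.7)&(X>44)&(X<84)
        i=np.argsort(X[m]); q=np.c_[X[m],Z[m]][i]; print(y0,' '.join(f'{p:.1f}/{z:.0f}' for p,z in q))
    return c
if __name__=='__main__':
    c=prof(sys.argv[1]); cv2.imwrite(f'pics/{sys.argv[1]}_c.png',cv2.resize(c['color'][40:200,180:400],None,fx=3.6,fy=3.6,interpolation=cv2.INTER_CUBIC))
E
python3 gap.py wK
```

```text
t 16.8 pos [655.1  66.7 155.8] rot [1.98  1.571 0.688] F [-0.7  0.4 -1.6]
-17 44.3/78 44.3/79 45.0/77 45.0/77 45.5/11 45.5/12 45.7/77 45.8/78 46.4/11 46.5/77 46.5/12 46.5/78 47.1/76 47.2/62 47.2/77 47.2/46 47.2/47 47.2/63 47.4/11 48.3/10 49.2/10 49.3/12 50.2/12 51.1/12 52.1/11 53.0/12 53.9/12 54.8/11 54.9/13 55.8/12 56.7/11 57.9/38 58.7/38 59.6/38 60.5/39 61.3/39 62.2/38 63.3/12 64.2/12 65.1/13 65.1/11 66.1/12 67.0/11 68.0/11 68.9/11 69.8/11 70.8/11 71.7/11 72.6/11 72.8/30 72.8/29 73.1/41 74.0/40 74.0/40 74.9/40 75.0/39 75.8/39 76.6/40 76.6/40 77.4/41 77.4/40 78.3/40 78.9/43 78.9/43 79.6/46 79.6/46 79.7/31 80.3/47 80.5/45 80.6/31 81.2/47 81.3/45 81.5/18 81.5/31 82.1/45 82.2/45 82.4/31 82.8/48 83.0/44 83.3/30 83.8/45 83.8/45
-14 44.2/76 44.3/78 45.0/77 45.1/78 45.5/10 45.8/78 45.8/77 46.5/77 46.5/77 46.5/12 47.1/75 47.1/76 47.1/61 47.2/62 47.4/12 48.3/11 49.3/12 50.2/12 51.2/13 52.1/11 53.0/12 53.9/11 54.9/12 55.8/11 56.7/11 57.9/38 57.9/38 58.7/38 58.8/39 59.6/38 59.6/39 60.5/37 60.5/38 61.3/38 61.3/37 62.2/39 62.2/39 63.1/29 64.0/29 64.8/30 65.8/28 66.6/29 67.5/29 68.4/29 69.2/30 70
[... 2653 characters left out ...]
1 71.8/29 72.6/30 72.7/29 73.1/38 73.9/39 74.7/40 75.6/40 76.4/39 77.3/39 78.1/40 79.0/39 81.2/20 82.1/19 83.0/20
17 44.5/78 44.6/79 45.2/77 45.2/77 45.7/11 46.0/78 46.0/78 46.6/12 46.7/77 46.7/77 46.7/65 46.8/52 46.9/67 46.9/53 47.5/11 48.5/11 49.4/12 50.3/11 51.3/13 52.2/12 53.1/12 54.0/12 54.9/11 55.9/12 56.8/11 57.9/38 57.9/38 58.8/38 58.8/39 59.6/38 59.6/39 60.5/38 60.5/38 61.3/39 61.3/38 62.2/38 62.2/38 63.3/12 64.2/12 65.1/12 66.0/12 66.9/13 67.9/12 68.8/11 69.7/12 70.7/11 71.6/10 72.5/11 73.1/19 73.1/38 73.2/37 73.9/40 73.9/40 74.7/40 74.8/39 75.6/40 75.6/39 76.5/39 76.5/39 77.3/40 77.3/39 78.1/39 78.2/38 78.5/46 78.7/44 79.3/46 80.1/47 80.9/47 81.7/47 82.5/48 82.6/46 83.4/47 83.4/46
```

View pics/wK_c.png

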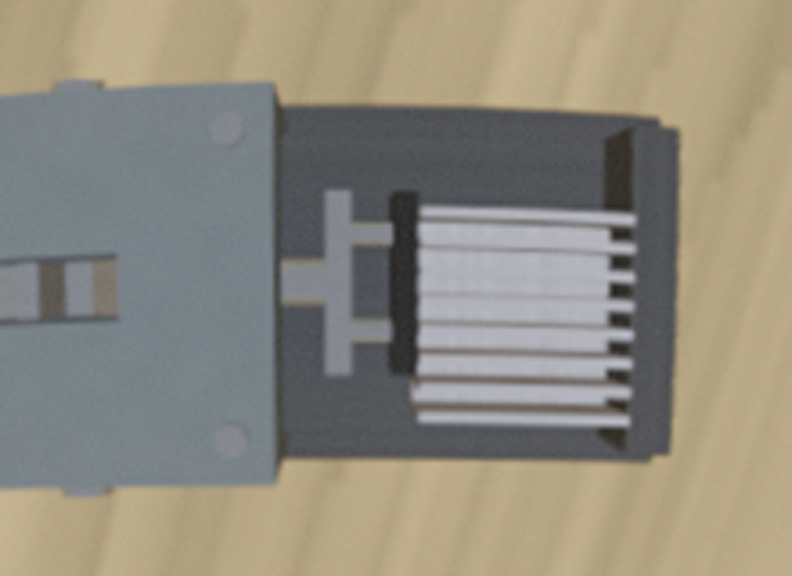

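jog_arm(
  series=[0, 0, 0, -0.045, 0.03, 0, -1, 0, 0, 0, -0.0939, 0.0604, 0, -1, 0, 0, 0, -0.0939, 0.0604, 0, -1, 0, 0, 0, -0.0939, 0.0604, 0, -1, 0, 0, 0, -0.0939, 0.0604, -0.005, -1, 0, 0, 0, -0.0939, 0.0604, -0.008, -1, 0, 0, 0, -0.0939, 0.0604, -0.01, -1],
)

```text
clock: 17.73
eef_pos: [561.5, 126.6, 144.9]
eef_rot: [-1.671, 1.57, -2.964]
wrist_force: [0.4, 0.8, -1.3]
finger_gap: 17.7
```

```bash
python3 m.py wL
```

```text
t 17.725 pos [561.5 126.6 144.9] rot [-1.671  1.57  -2.964] F [ 0.4  0.8 -1.3]
tcp clamp x,y -12.96 0.65 F along x 0.61 y 0.68 z -1.26 mom [-0.066 -0.119 -0.021] toolx [-0.001 -0.    -1.   ]
```

View pics/wL_c.png

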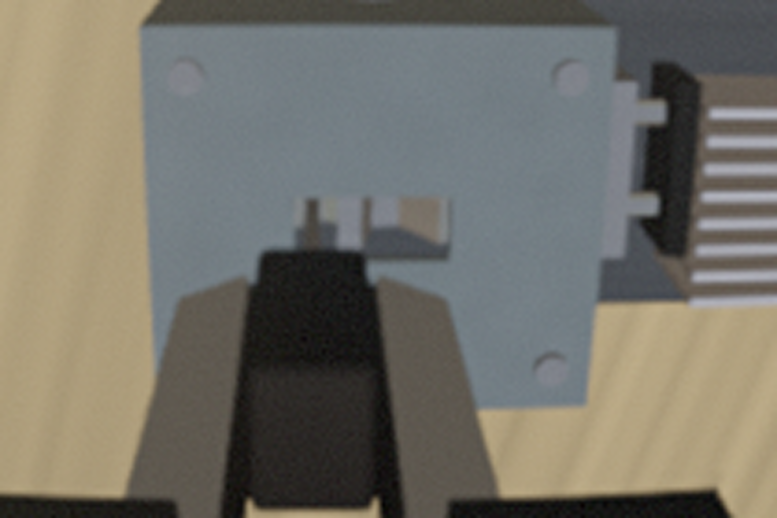

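jog_arm(
  series=[0, 0, 0, 0, 0, -0.003, -1, 0, 0, 0, 0, 0, -0.006, -1, 0, 0, 0, 0, 0, -0.01, -1, 0, 0, 0, 0.0029, 0.0008, -0.01, -1, 0, 0, 0, 0.0048, 0.0014, -0.01, -1, 0, 0, 0, 0.0067, 0.0019, -0.01, -1, 0, 0, 0, 0.0087, 0.0025, -0.01, -1, 0, 0, 0, 0.0106, 0.003, -0.01, -1, 0, 0, 0, 0.0125, 0.0036, -0.01, -1, 0, 0, 0, 0.0144, 0.0041, -0.01, -1, 0, 0, 0, 0.0163, 0.0047, -0.01, -1, 0, 0, 0, 0.0169, 0.00485, -0.01, -1, 0, 0, 0, 0.0169, 0.00485, -0.01, -1],
)

```text
clock: 19.4
eef_pos: [577.4, 131.5, 135.3]
eef_rot: [-1.601, 1.568, -2.893]
wrist_force: [-7.0, -2.1, 2.5]
finger_gap: 17.6
```

```bash
python3 m.py wM
```

```text
t 19.4 pos [577.4 131.5 135.3] rot [-1.601  1.568 -2.893] F [-7.  -2.1  2.5]
tcp clamp x,y 3.77 1.04 F along x -7.26 y -0.08 z 2.5 mom [-0.559  1.638 -0.05 ] toolx [-0.003 -0.001 -1.   ]
```

View pics/wM_c.png

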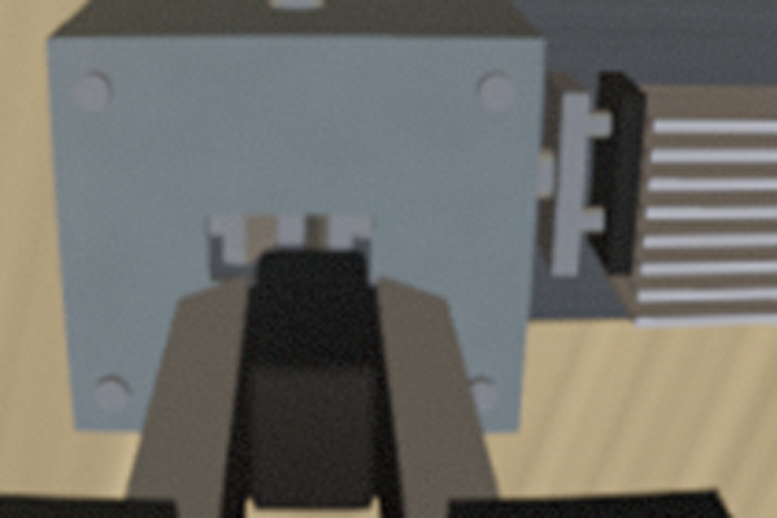

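jog_arm(
  series=[0, 0, 0, -0.0019, -0.00055, 0, -1, 0, 0, 0, -0.0019, -0.00055, 0.01, -1, 0, 0, 0, -0.0019, -0.00055, 0.02, -1, 0, 0, 0, 0.03, -0.03, 0.02, -1, 0, 0, 0, 0.0769, -0.0653, 0.02, -1, 0, 0, 0, 0.0769, -0.0653, 0.02, -1, 0, 0, 0, 0.0769, -0.0653, 0.02, -1],
)

```text
clock: 20.32
eef_pos: [654.9, 66.7, 155.7]
eef_rot: [2.608, 1.571, 1.316]
wrist_force: [0.4, 0.1, -0.5]
finger_gap: 18.0
```

```bash
python3 gap.py wN | cut -c1-1500 | sed -n '1p;2p;4p;8p'
```

```text
t 20.325 pos [654.9  66.7 155.7] rot [2.608 1.571 1.316] F [ 0.4  0.1 -0.5]
-17 44.0/77 44.1/79 44.8/77 44.9/78 45.5/78 45.6/78 46.2/11 46.3/12 46.3/78 46.3/78 47.0/77 47.0/78 47.2/11 47.2/66 47.2/67 47.2/51 47.3/52 48.1/12 48.2/13 49.1/12 49.1/12 50.0/12 50.9/12 51.0/12 51.9/12 52.8/12 53.8/12 53.8/13 54.7/10 55.6/11 55.6/13 56.6/13 57.5/11 58.4/10 59.4/40 60.3/38 61.1/39 62.0/38 62.8/38 63.7/39 64.5/39 65.4/38 66.8/11 67.8/11 68.7/12 69.6/10 70.6/11 71.5/12 72.4/12 72.5/11 72.8/25 73.0/40 73.0/39 73.9/40 74.7/40 75.5/40 75.5/40 76.3/41 76.4/39 77.3/40 77.3/39 78.1/40 78.1/40 78.9/40 79.0/40 79.3/47 79.5/44 80.1/48 80.4/43 81.0/47 81.2/44 81.3/31 81.7/48 81.9/45 82.1/32 82.6/47 82.9/43 83.1/30 83.7/45 83.8/42 83.9/32
-5 44.1/76 44.3/79 44.9/77 44.9/78 45.6/77 45.6/77 46.4/77 46.4/78 47.1/77 47.1/77 47.1/47 47.1/63 47.1/48 47.2/30 48.1/31 48.9/31 49.8/31 50.7/32 51.6/31 52.4/30 53.3/31 54.2/31 55.1/32 55.9/31 56.8/31 57.7/31 58.5/31 59.4/39 60.3/38 61.1/40 62.0/38 62.8/38 63.7/39 64.5/38 65.3/39 66.8/11 66.8/10 67.7/12 67.7/11 68.7/11 68.7/11 69.6/12 69.6/10 70.5/12 70.5/12 71.4/12 71.4/12 72.4/12 72.4/11 72.9/20 72.9/20 72.9/39 73.0/39 73.8/40 74.6/40 74.6/39 75.5/40 75.5/39 76.3/40 76.3/40 77.2/39 77.2/39 78.0/40 78.0/40 78.9/39 79.0/38 79.2/47 80.0/47 80.9/46 81.6/48 82.5/46 83.5/45
17 44.2/76 44.4/79 45.0/76 45.0/77 45.5/12 45.8/77 45.8/78 46.4/11 46.5/78 46.6/79 46.8/70 46.8/70 46.8/56 46.9/56 47.3/11 48.3/12 49.2/11 50.1/10 51.1/12 51.9/10 52.9/11 53.8/11 54.7/11 55.7/11 56.6/12 57.5/10 58.4/11 59.4/38 59.4/40 60.3/38 60.3/38 61.1/38 61.1/38 62.0/38 62.0/37 62.8/39 62.8/39 63.6/39 63.7/38 64.5/38 64.5/38 65.3/39 65.3/38 66.8/12 67.7/10 68.6/10 69.6/11 70.4/12 71.4/11 72.3/12 73.2/32 73.3/11 73.7/40 73.8/37 74.6/39 74.6/39 75.4/40 75.4/39 76.2/41 76.2/40 77.0/42 77.0/40 77.9/39 78.0/38 78.6/41 78.7/40 79.2/46 79.2/45 79.9/47 80.7/47 81.5/47 82.4/47 82.4/47 83.2/47 83.3/45 83.9/48
```

View pics/wN_c.png

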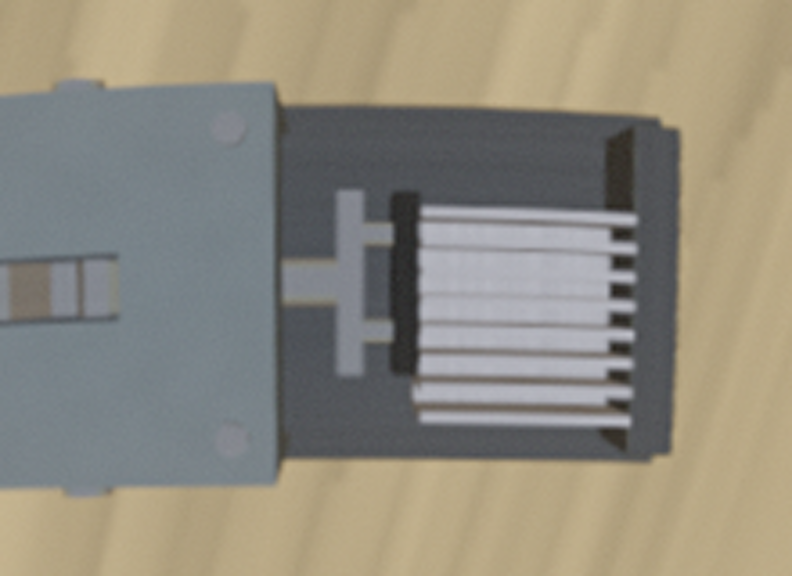

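jog_arm(
  series=[0, 0, -0.08, -0.03, -0.04, 0.01, -1, 0, 0, -0.2, -0.06, -0.085, 0.01, -1, 0, 0, -0.34, -0.09, -0.13, 0.01, -1, 0, 0, -0.442, -0.125, -0.17, 0.005, -1, 0, 0, -0.442, -0.1365, -0.1876, -0.005, -1, 0, 0, -0.442, -0.1365, -0.1876, -0.014, -1, 0, 0, -0.442, -0.1365, -0.1876, -0.014, -1, 0, 0, -0.442, -0.1365, -0.1876, -0.014, -1],
)

```text
clock: 21.38
eef_pos: [519.1, -120.2, 141.7]
eef_rot: [1.684, 1.57, -0.048]
wrist_force: [-0.4, -0.3, -1.1]
finger_gap: 18.1
```

Run:
```python
from h import *
s,c,T=wimg('wO'); print(s['finger_gap'])
R=Ro.from_euler('xyz',s['eef_rot']).as_matrix();print('heading',np.degrees(np.arctan2(R[1,1],R[0,1])),'tool x',R[:,0].round(4))
a=cv2.resize(c['color'][170:310,200:350],None,fx=4.2,fy=4.2,interpolation=cv2.INTER_CUBIC);cv2.imwrite('pics/wO_c.png',a)
e=pickle.load(open('wE.pkl','rb'))[1]
cv2.imwrite('pics/wEO.png',np.hstack([cv2.resize(i['color'][225:320,225:325],None,fx=3.8,fy=3.8) for i in (e,c)]))
c=manip.camera('scene'); cv2.imwrite('pics/s3.png',cv2.resize(c['color'][150:270,170:320],None,fx=4.8,fy=4.8,interpolation=cv2.INTER_CUBIC)); pickle.dump(c,open('s3.pkl','wb'))
```

```text
t 21.375 pos [ 519.1 -120.2  141.7] rot [ 1.684  1.57  -0.048] F [-0.4 -0.3 -1.1]
18.140144474609958
heading -9.250981704521937 tool x [ 4.e-04 -0.e+00 -1.e+00]
```

View pics/wO_c.png

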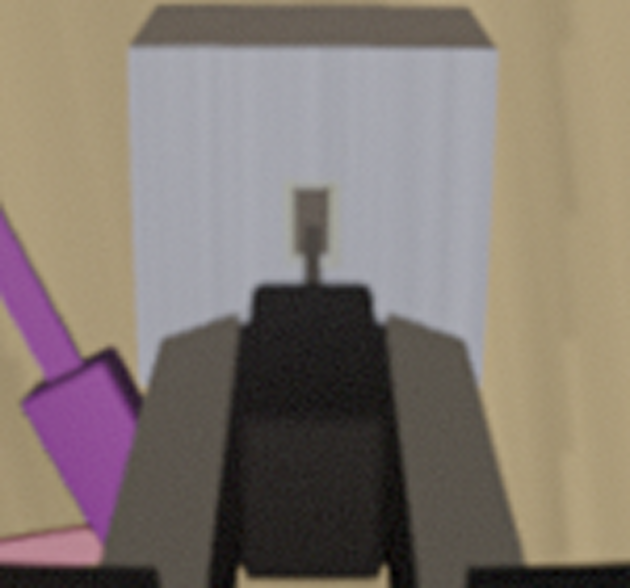

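View pics/s3.png

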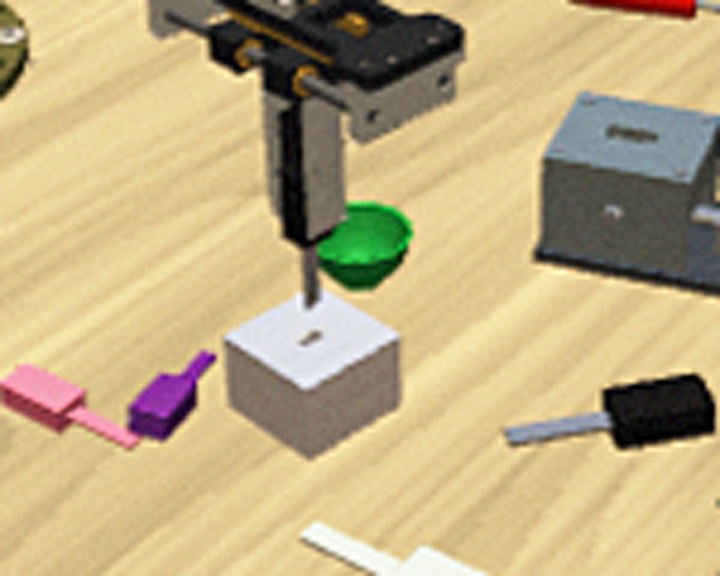

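View pics/wEO.png

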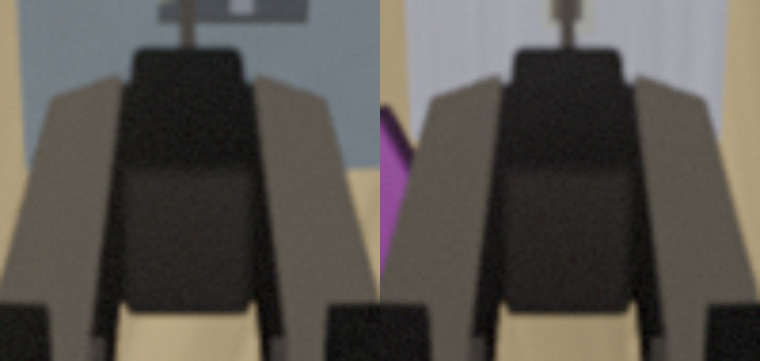

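Run:
```python
from h import *
s,c=pickle.load(open('wO.pkl','rb'));T=wpose(s,c)
f=lambda x,y:(200+(x+.5)/4.2-.5,170+(y+.5)/4.2-.5)
a=np.radians(-9.3); ax=np.array([np.cos(a),np.sin(a)]); ay=np.array([-ax[1],ax[0]])
P=np.array([wpl(c,T,*f(*p),50)[:2] for p in [(294,188),(330,188),(330,253),(294,253)]]); ctr=P.mean(0)
print('slot',ctr,[(round(float((p-ctr)@ax),1),round(float((p-ctr)@ay),1)) for p in P])
for rr in (222,226,230):
    p=wpl(c,T,*f(312,rr),70)[:2]; print(rr,((p-ctr)@ax).round(2),((p-ctr)@ay).round(2))
print('tcp',(s['eef_pos'][:2]-ctr)@ax,(s['eef_pos'][:2]-ctr)@ay)
cv2.imwrite('pics/wO_t.png',cv2.resize(c['color'][205:245,255:295],None,fx=14,fy=14,interpolation=cv2.INTER_CUBIC))
```

```text
slot [ 518.43933934 -121.30533103] [(-3.5, 6.7), (3.5, 6.7), (3.6, -6.7), (-3.5, -6.7)]
222 -0.01 6.48
226 -0.01 5.72
230 -0.01 4.96
tcp 0.516400481016653 1.2334645925165795
```

View pics/wO_t.png

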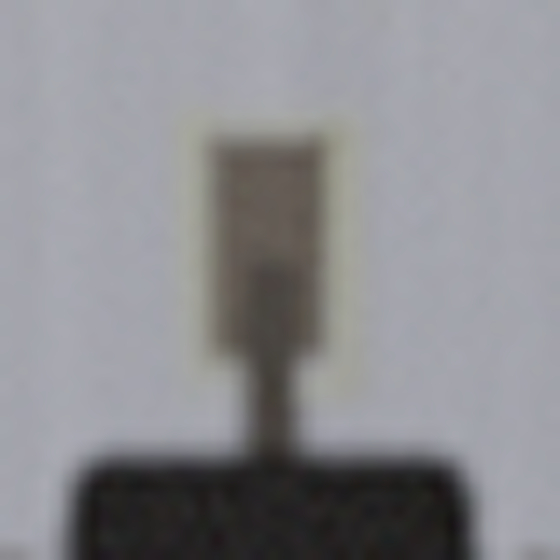

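jog_arm(
  series=[0, 0, 0, 0, 0, -0.01, -1, 0, 0, 0, 0, 0, -0.017, -1, 0, 0, 0, 0, 0, -0.02, -1, 0, 0, 0, 0, 0, -0.023, -1, 0, 0, 0, 0, 0, -0.025, -1],
)

```text
clock: 22.1
eef_pos: [518.6, -121.2, 116.3]
eef_rot: [1.019, 1.571, -0.715]
wrist_force: [0.5, 0.3, -0.4]
finger_gap: 17.6
```

Tip is 5 mm inside the slot with no contact force, so I'll continue down.

jog_arm(
  series=[0, 0, 0, 0, 0, -0.006, -1, 0, 0, 0, 0, 0, -0.014, -1, 0, 0, 0, 0, 0, -0.022, -1, 0, 0, 0, 0, 0, -0.029, -1, 0, 0, 0, 0, 0, -0.034, -1, 0, 0, 0, 0, 0, -0.037, -1, 0, 0, 0, 0, 0, -0.039, -1, 0, 0, 0, 0, 0, -0.039, -1],
)

```text
clock: 23.1
eef_pos: [518.7, -121.2, 77.4]
eef_rot: [1.166, 1.571, -0.568]
wrist_force: [0.6, 0.2, -0.8]
finger_gap: 17.5
```

jog_arm(
  series=[0, 0, 0, 0, 0, -0.0005, -1, 0, 0, 0, 0, 0, -0.001, -1, 0, 0, 0, 0, 0, -0.001, -1],
)

```text
clock: 23.48
eef_pos: [518.7, -121.2, 76.6]
eef_rot: [1.404, 1.571, -0.33]
wrist_force: [-0.1, -0.1, 0.8]
finger_gap: 17.8
```

jog_arm(
  series=[0, 0, 0, 0, 0, 0, -0.4, 0, 0, 0, 0, 0, 0, -0.1, 0, 0, 0, 0, 0, 0, 0.1, 0, 0, 0, 0, 0, 0, 0.1, 0, 0, 0, 0, 0, 0, 0.1],
)

```text
clock: 24.1
eef_pos: [518.6, -121.2, 76.4]
eef_rot: [-2.168, 1.571, 2.381]
wrist_force: [0.3, 0.0, -0.5]
finger_gap: 51.7
```

Run:
```python
from h import *
s,c,T=wimg('wP'); print(s['finger_gap'])
cv2.imwrite('pics/wP_c.png',cv2.resize(c['color'][170:330,190:360],None,fx=3.6,fy=3.6,interpolation=cv2.INTER_CUBIC))
c=manip.camera('scene'); cv2.imwrite('pics/s4.png',cv2.resize(c['color'][150:270,170:320],None,fx=4.8,fy=4.8,interpolation=cv2.INTER_CUBIC))
```

```text
t 24.1 pos [ 518.6 -121.2   76.4] rot [-2.168  1.571  2.381] F [ 0.3  0.  -0.5]
51.70424221872922
```

View pics/wP_c.png

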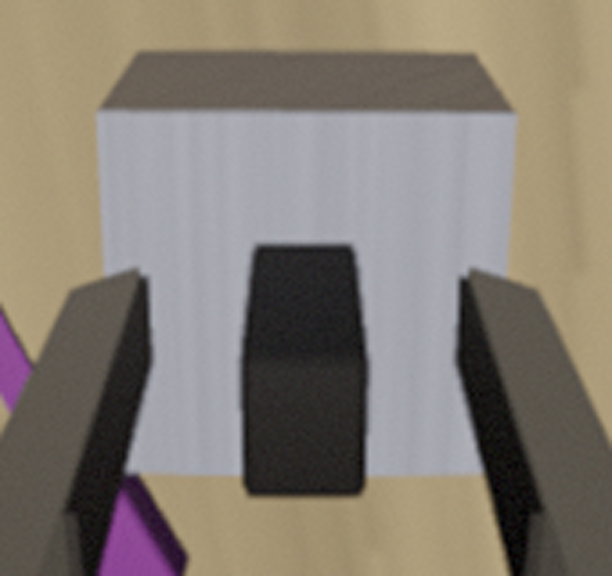

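View pics/s4.png

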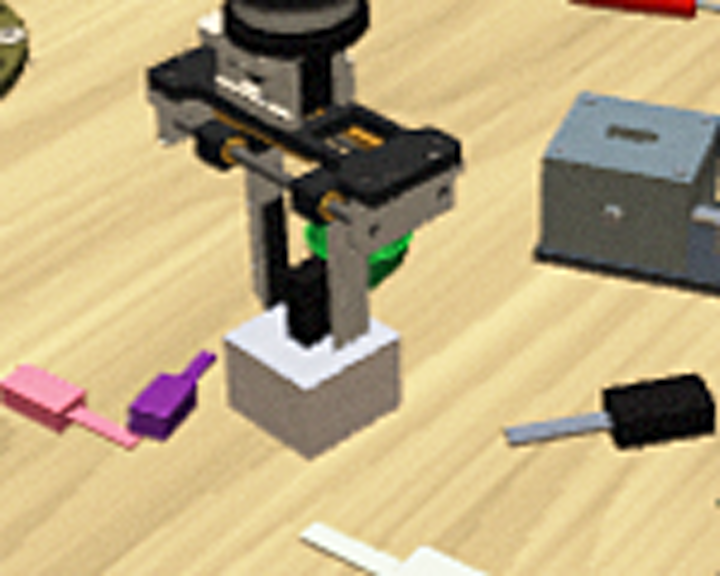

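jog_arm(
  series=[0, 0, 0, 0, 0, 0.02, 0.1, 0, 0, 0, 0, 0, 0.06, 0.1, 0, 0, 0, 0, 0, 0.12, 0.1, 0, 0, 0.2, 0.05, 0.06, 0.12, 0.1, 0, 0, 0.442, 0.1, 0.13, 0.12, 0.1, 0, 0, 0.442, 0.145, 0.1905, 0.12, 0.1, 0, 0, 0.442, 0.145, 0.1905, 0.12, 0.1, 0, 0, 0.442, 0.145, 0.1905, 0.06, 0.1, 0, 0, 0.442, 0.145, 0.1905, 0.004, 0.1, 0, 0, 0.442, 0.145, 0.1905, 0.004, 0.1, 0, 0, 0.442, 0.145, 0.1905, 0.004, 0.1],
)

```text
clock: 25.58
eef_pos: [664.7, 69.2, 83.2]
eef_rot: [1.337, 1.568, 0.045]
wrist_force: [-0.4, 0.1, 0.7]
finger_gap: 51.2
```

```bash
python3 gap.py wQ | sed -n '1p;2p;4p;8p' | cut -c1-1300
python3 - <<'E'
from h import *
import pickle
# same-view pixel edges at the two y rows, wB (before) vs wQ (after), plane z=39 (wrist z reads +1)
for n in ('wB','wQ'):
    s,c=pickle.load(open(n+'.pkl','rb'));T=wpose(s,c)
    im=rectify(c,T,40,(573.9,129.6),16,half=(100,40),sc=5); g=cv2.GaussianBlur(im,(5,5),0).max(2).astype(float)
    for y in (-18,-15.,15,17):
        r=int((40-y)*5); row=g[r-3:r+4].mean(0); d=np.diff(row)
        X=np.arange(len(d))/5-100
        pk=[(round(float(X[i]),1),int(d[i])) for i in range(1,len(d)-1) if abs(d[i])>3 and abs(d[i])>=abs(d[i-1]) and abs(d[i])>abs(d[i+1]) and 44<X[i]<90]
        print(n,y,pk)
c=manip.camera('top'); cv2.imwrite('pics/t9.png',c['color']); pickle.dump(c,open('t9.pkl','wb'))
c=manip.camera('scene'); cv2.imwrite('pics/s9.png',c['color'])
E
```

```text
t 25.575 pos [664.7  69.2  83.2] rot [1.337 1.568 0.045] F [-0.4  0.1  0.7]
-17 44.1/12 44.4/77 44.5/77 44.5/78 44.8/11 44.9/12 45.0/77 45.0/77 45.1/78 45.5/77 45.5/11 45.5/78 45.6/12 45.6/78 46.0/77 46.1/78 46.1/10 46.2/78 46.3/11 46.5/77 46.6/78 46.7/78 46.7/47 46.7/70 46.7/75 46.8/57 46.8/62 46.8/71 46.8/75 46.8/67 46.9/63 46.9/67 46.9/53 46.9/76 46.9/72 46.9/10 46.9/68 46.9/49 46.9/54 47.0/49 47.0/59 47.1/12 47.7/11 47.7/12 48.4/11 49.1/11 49.1/11 49.8/11 49.9/12 50.6/12 51.3/11 51.3/11 52.0/11 52.0/11 52.7/11 52.8/11 53.4/10 53.5/11 54.2/11 54.2/11 54.9/11 54.9/11 55.6/11 55.6/11 56.3/11 56.4/12 57.0/11 57.1/13 57.8/11 57.8/11 58.5/12 58.5/12 60.3/37 60.4/39 61.0/38 61.1/39 61.7/38 61.7/38 62.3/37 62.3/38 62.3/39 62.9/38 62.9/39 63.6/38 63.6/39 64.2/38 64.2/38 64.2/39 64.8/38 64.8/39 64.9/38 65.5/38 65.5/39 66.0/30 66.0/33 66.3/10 66.3/11 67.1/12 67.1/12 67.8/12 67.8/12 68.5/11 68.5/11 69.2/11 69.2/12 69.9/10 69.9/11 70.6/12 70.6/11 71.3/11 71.4/10 72.1/12 72.1/11 72.8/11 72.8/11 73.1/40 73.1/39 73.7/41 73.7/40 74.3/39 74.3/39 74.9/40 74.9/40 75.6/39 75.6/39 76.2/41 76.2/39 76.8
[... 2633 characters left out ...]
6 79.5/46 80.1/47 80.1/46 80.7/47 80.8/46 81.3/46 81.3/46 81.9/47 81.9/47 82.5/47 82.5/46 83.1/47 83.1/47 83.6/48 83.7/46
wB -18 [(46.4, 12), (52.6, -13), (54.2, 4), (65.6, -5), (71.2, 6), (77.4, 7), (79.2, 7)]
wB -15.0 [(46.4, 13), (52.6, -12), (54.2, 4), (65.6, -6), (71.2, 6), (77.8, 8)]
wB 15 [(46.2, 11), (52.8, -11), (65.6, -6), (71.6, 6), (77.8, 4)]
wB 17 [(46.2, 12), (52.8, -12), (54.2, 4), (65.6, -6), (71.2, 6), (79.2, 13)]
wQ -18 [(46.2, 4), (59.6, 9), (65.6, -8), (72.6, -6), (78.8, 19)]
wQ -15.0 [(46.2, 4), (59.6, 9), (65.8, -8), (72.8, -5), (78.8, 16)]
wQ 15 [(46.2, 4), (59.6, 9), (65.8, -11), (72.6, -7), (79.0, 9)]
wQ 17 [(46.2, 4), (59.6, 10), (65.8, -12), (72.8, -7), (79.0, 20)]
```

View pics/wQ_c.png

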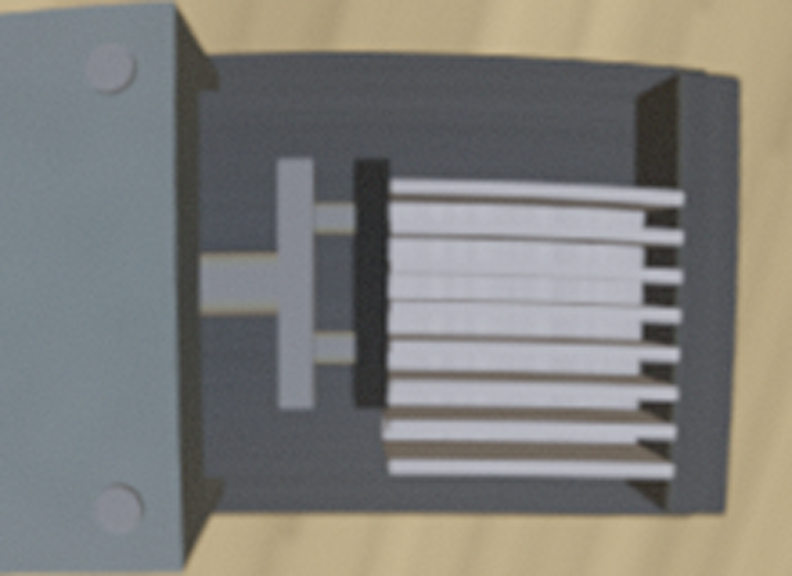

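View pics/t9.png

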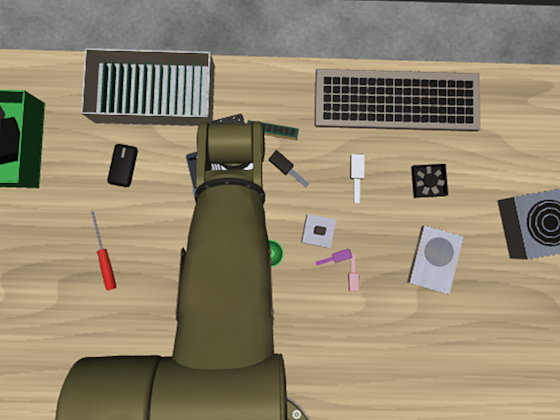

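jog_arm(
  series=[0, 0, 0, 0, 0, 0.06, 0.1, 0, 0, 0, 0, 0, 0.12, 0.1, 0, 0, 0, -0.04, -0.06, 0.15, 0.1, 0, 0, 0, -0.08, -0.12, 0.15, 0.1, 0, 0, 0, -0.08, -0.12, 0.15, 0.1, 0, 0, 0, -0.08, -0.12, 0.15, 0.1],
)

```text
clock: 26.48
eef_pos: [583.6, -51.6, 232.0]
eef_rot: [1.182, 1.568, -0.112]
wrist_force: [0.4, 0.2, 0.3]
finger_gap: 51.6
```

Run:
```python
from h import *
t=pickle.load(open('t9.pkl','rb'));W=pts(t);Z=W[...,2]
m=np.zeros(Z.shape,bool);m[205:255,290:345]=1;m&=Z>75
v,u=np.nonzero(m);print('key top z',np.median(Z[m]),'(before 93.34) px',u.mean(),v.mean(),'(before 319.5 230.0) n',m.sum())
s=manip.read_state();print(s['clock'],s['eef_pos'].round(0),s['wrist_force'].round(1),s['qd'].round(3))
c=manip.camera('scene'); cv2.imwrite('pics/s10.png',c['color'])
```

```text
key top z 93.57906061612584 (before 93.34) px 319.3068181818182 230.3068181818182 (before 319.5 230.0) n 88
26.475 [584. -52. 232.] [0.4 0.2 0.3] [ 0.043  0.038 -0.025  0.005 -0.     0.02 ]
```

View pics/s10.png

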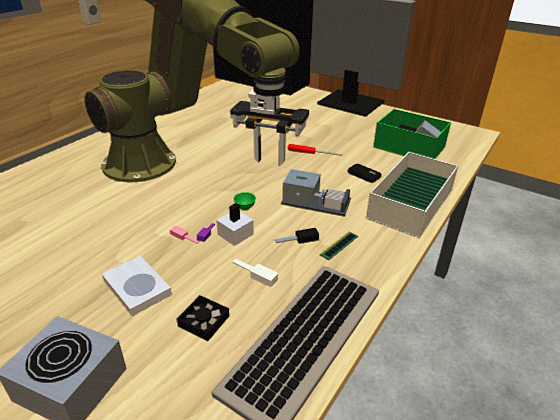

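The key stands home in the stand (scene 235,213), the pad is closed on the sink (335,198), and the gripper is clear of everything. I'm handing in.

```bash
python3 -c "
from cell import manip
print(manip.sign_off())"
```

```text
the job is handed in; nothing more can be done
None
```

The heat sink is gripped against the fence, the key is back in its stand, and the job is handed in at about 26.5 s of the 72 s allowed.

- **What I did:** I took the smaller black key from the stand and pushed the star wheel through the slot in four sweeps. The first was partial, then came two full teeth, then about 0.7 of a tooth. The push was about 5 to 6 N before the pad bore and 7 to 8 N after it. The highest push reading I took was 7.7 N, against the 28 N limit; forces were read at the end of each move, not continuously.
- **Grip:** The starting gap was about 7.6 mm. From the same camera position before and after, the distance from jaw plate to pad went from 12.9 to about 6.95 mm. That is roughly 5.95 mm of spring travel, or about 1.5 teeth past contact. The wheel angle gives about 6.0 mm. An earlier reading from farther away came out a little higher, at about 6.2 mm, still within one to two teeth.
- **Key:** Its top height and its pixel position match the start to within 0.3 mm and 0.3 px, so it is upright and fully home.
- **Other things:** In the last pictures the other objects on the bench appear where they were. The four look-alike keys, which began standing free on their blades, fell over during the run. I did not see the arm touch them and its path stayed clear, so they appear to have toppled on their own.

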